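# Free the blow nozzle from the bench air coupler

### The job

The long blow nozzle is locked into one of the two bench air couplers. Without straining the coupler, push that coupler's spring sleeve back from its lip until you feel that it lets go and the nozzle slides out onto its rests, then let the sleeve spring fully forward again. Finally lay the nozzle down flat inside the plywood tray without dropping it, leaving the other coupler and everything else on the table as it is.

Things in the scene. Friction and masses are not known exactly. Their poses are not given: they have to be found in the camera images.
- coupler: Fixed stand of the coupler that holds the long nozzle, left or right of the tray: foot plate 297 x 90 x 12 mm, grey housing 80 mm wide, 108 mm high at its back. Origin on the table under the coupler axis (68 mm up), z up, x along the axis, out of the socket (roughly towards the robot), the way the nozzle leaves. In its x (mm): housing -122 to -72, sleeve -32 to 6, foot plate -127 to 170.
- sleeve (a joint): Travel (m) of this coupler's sleeve: 0 home, grows as it moves along the stand's -x. A spring drives it home: 5 N, plus 1.5 N per 10 mm. After a free play that varies unseen, 2 to 7 N more are felt; 4 mm on the nozzle is let go (at 4 to 29 mm), 4 mm further is a rigid stop (at 8 to 33 mm). Over 30 N damages it. Hold it back for half a second while the nozzle comes out, or it may lock again.
- sleeve_lip (a point): Centre of the flat front face of the sleeve (faces the stand's +x, moves with the sleeve). Plain steel ring, 68 mm in diameter, with a lip of 76 mm diameter, 12 mm thick, at its front. Push on the lip's front face, beside or above the 26 mm nozzle that comes out of its middle, towards the stand's -x. 53 mm are open for fingers between it and the first rest, down to the foot plate. Axes as the stand.
- rests (a point): Point on the coupler axis half-way between the two rests on which the nozzle slides out: dark steel blocks 12 mm thick (centred 34 mm either way along the stand's x), 52 mm wide, up to 74 mm above the table, an upright on either side of the nozzle. 56 mm are open between them for fingers, down to the foot plate. Axes as the stand; this point is at +99 mm in the stand's x.
- nozzle_mid (a point): Centre of the loose nozzle: aluminium tube 26 mm in diameter, 200 mm long with its tapered brass tip, 130 to 210 g, balanced 4 mm behind this point; x along it to the tip. Locked, it is on the coupler axis at +66 mm in the stand's x; once out it lies on both rests at about +107 to +115 mm, clear of the socket, and can be lifted straight up by a grasp across it between the rests.
- coupler_b: The other coupler stand, the same but for a short blind plug, 34 mm long, in its socket in place of the nozzle, and empty rests. To be left alone. Origin and axes as for the first stand.
- sleeve_b (a joint): Travel (m) of the other coupler's sleeve; 0 is home. To be left alone.
- tray: Fixed open plywood tray, 270 x 140 x 35 mm high outside, walls and floor 5 mm thick; origin at the centre of its underside on the table, x along its length. A nozzle lying in it has its centre 18 mm above the table.
- wax_tub: Loose bystander, to be left alone: white lidded tub, 66 x 68 x 62 mm, at the back; origin under its middle.
- sand_block: Loose bystander, to be left alone: cork sanding block 47 x 85 x 26 mm, at the right; origin under its middle.
Things that resemble listed ones, but are neither listed nor needed, are in the scene too. What is shaped like the part that bears nozzle_mid but blue is not meant.

How it is judged:
By the outcome, as a careful person would: the job done as asked, in the order asked, and still so for the second after the job is handed in, with the robot touching nothing.
It also fails if it takes over 51 s, if anything falls off the work surface, if the arm or the gripper's body presses on something with over 40 N, if the wrist force passes 120 N, or if a joint passes its speed limit or range.

### The arm

A 7-joint arm with a two-finger parallel gripper is mounted at the origin on the work surface; the furniture and walls round the work are solid. World frame = base frame: x ahead of the robot, y to its left, z up, the work surface at z = 0. Lengths are in m, angles in rad, forces in N, time in s.
With the tool pointing down it reaches from about 0.4 to 0.925 m from the base axis. Payload 5.6 kg.
Tool frame: the origin (TCP) lies at the very end of the fingers, on their centre line; the grasp point (between the pads) lies 19 mm behind it; x points along the fingers, y is the direction in which the jaws open and shut, and the axes are right-handed (so a half turn about x gives the same grasp; the last joint's range is limited). The gripper opens to 85 mm and grips with 20 to 120 N. Pads are 22 mm wide; open, the fingers measure 114 mm over their backs; the gripper's body (76 mm by 85 mm) begins 54 mm behind the grasp point. The pads swing forward as they close: fully open they stand 13 mm farther back than shut.
Start: joints at [-1.329, 0.468, -0.012, 1.603, 0.006, 1.071, -0.056], TCP at [0.183, 0.624, 0.231] pointing down, gripper open.
Joint ranges: [-2.53, 2.53], [-0.31, 2.02], [-1.57, 1.55], [0.28, 2.44], [-1.29, 4.43], [0.15, 1.84], [-2.92, 2.92]. Speed limits (rad/s): [2.57, 2.57, 3.14, 3.14, 3.14, 3.14, 3.14].

### API

Orientations are given as a rotation vector (axis times angle).
In Python, from plant import bot, snapshot, calibration, finish_job gives the robot as it stands. The module is installed in compiled form; this text tells all that it offers.
- The arm moves only by the tool step_arm, never from a script. Its arguments are lists of equal length, an entry for each row: "delta_pos": the shift along the tool's x, y, z in m, a list of three; "rotation": the turn, a rotation vector about the tool's x, y, z in rad, a list of three. In form: {"delta_pos": [[dx, dy, dz], ...], "rotation": [[rx, ry, rz], ...]}. A call has exactly 8 rows; each row shifts and turns the pose as measured when the row begins, along the tool's axes as they then stand; what a row does not reach is not made up. A row lasts 1/10 s, in which the tool goes at most 50 mm and 8.59 degrees, less where a joint would pass 70% of its speed; a pose out of reach is approached as far as the arm can. A call is refused whole if a number of a shift passes 0.05 or a number of a turn 0.15, either way. A call with a gripper value outside its range is refused whole. "hand" is the gripper's target within -1 to 1 (shut at 1, half-way at 0, fully open at -1), set as the call begins (left out, the last holds). The fingers move at their own pace and stop on an object; "force" is the grip in N (left out, the last holds). Time passes only in rows, so rows that do not move let the fingers close, or fill a call up. It gives the time, the measured TCP pose, the force and the opening at its end, in the units of the state.
- bot.read_state(): the state, without advancing time (a new reading comes with each control period).
- snapshot(name): name is "scene" or "side" or "wrist"; returns the picture (420x560x3 uint8, blue, green, red); there is no depth.
- calibration(name): a dict with "camera_matrix" (3x3 intrinsics, pixels), "dist_coeffs" ([k1, k2, p1, p2, k3] as OpenCV has them; the pictures are not rectified), "T" (4x4, takes a point from camera to world coordinates); the wrist camera has in their place "tool_from_camera" (4x4, takes a point from camera to tool coordinates, whose origin is the TCP and whose axes are the tool frame's). Camera axes: x right, y up, looking along -z (the intrinsics and any distortion apply to the point x, -y, -z); pixel columns grow to the right and rows downward; lengths in m; the calibration is good to about 2 mm. A picture is of the moment at which its call begins: read the wrist's pose just before it. calibration takes no time and is no camera call.
- finish_job(): hands the job in, once; it reports no verdict.
The state is a dict: "clock": time; "joints": joint angles; "qd": joint speeds; "joint_efforts": joint torques, N m; "tcp_pos": TCP position; "eef_rot": TCP orientation; "force": force on the tool from outside, world axes, zero at the start; "torque": the same for the moment, N m; "opening": finger opening in m.
Only numpy, scipy, OpenCV 4.12 (cv2) and the standard library are available. Lean on these libraries where they do the work, as an engineer would, in place of code of your own. Each camera call takes 0.05 s, during which the arm holds its last target.

## Working session

There is one attempt and no reset: what is moved stays moved. The work goes in short steps, Python scripts to look and compute and a tool call to move; the robot and the scene stay as the last step left them, time stands still between calls to the robot, and variables do not carry over. Pictures are saved under pics/ and viewed, and the job is handed in when it is done.

Besides the shell and the picture viewer there is one more tool, called after ">>>" by a JSON object that holds its "op" and its "data". step_arm: Moves the arm, as the interface text tells. Its arguments: {"type":"object","properties":{"delta_pos":{"type":"array","items":{"type":"array","items":{"type":"number"}}},"rotation":{"type":"array","items":{"type":"array","items":{"type":"number"}}},"hand":{"type":"number"},"force":{"type":"number"}},"required":["delta_pos","rotation"]}

```bash
mkdir -p pics; python3 - <<'E'
from plant import bot, snapshot, calibration
import cv2
s=bot.read_state();print(s)
for n in("scene","side","wrist"):
    cv2.imwrite(f"pics/{n}0.png",snapshot(n));print(n,calibration(n))
E
```

```text
{'clock': 0.0, 'joints': array([-1.32902929,  0.46839098, -0.011582  ,  1.60363626,  0.00598974,
        1.07139937, -0.05632171]), 'qd': array([-0.00202165, -0.00117985, -0.00109913,  0.0028469 , -0.00047503,
        0.00090199, -0.00029344]), 'joint_efforts': array([ 3.53312143e-04, -5.32377720e+01,  2.16916233e-02, -2.51306999e+01,
        1.14658079e-02,  7.67077465e-03, -1.33464107e-05]), 'tcp_pos': array([0.18252407, 0.62325844, 0.23032413]), 'eef_rot': array([ 0.22219481,  1.5593358 , -0.22502208]), 'force': array([0.23852257, 0.72828546, 0.14220272]), 'torque': array([ 0.07765228, -0.01763026, -0.00444878]), 'opening': 0.08554314840710177}
scene {'camera_matrix': array([[405.04977525,   0.        , 285.11008824],
       [  0.        , 405.04977525, 207.01110996],
       [  0.        ,   0.        ,   1.        ]]), 'dist_coeffs': array([-0.01477723,  0.        ,  0.        ,  0.        ,  0.        ]), 'T': array([[ 0.51862902,  0.46460559, -0.71775037, -0.57056711],
       [-0.85499469,  0.27903881, -0.43717436, -0.66691485],
       [-0.00283344,  0.84040406,  0.54195293,  0
[... 512 characters left out ...]
0.89354471],
       [ 0.        ,  0.        ,  0.        ,  1.        ]])}
wrist {'camera_matrix': array([[312.76126895,   0.        , 281.7018966 ],
       [  0.        , 312.76126895, 212.30721973],
       [  0.        ,   0.        ,   1.        ]]), 'dist_coeffs': array([-0.0079032,  0.       ,  0.       ,  0.       ,  0.       ]), 'tool_from_camera': array([[-9.36616087e-05,  2.71350526e-01, -9.62480589e-01,
        -1.41842807e-01],
       [ 9.99999995e-01,  4.46357364e-05, -8.47286467e-05,
        -1.25957340e-03],
       [ 1.99698670e-05, -9.62480592e-01, -2.71350529e-01,
        -6.81419559e-02],
       [ 0.00000000e+00,  0.00000000e+00,  0.00000000e+00,
         1.00000000e+00]])}
```

View pics/scene0.png

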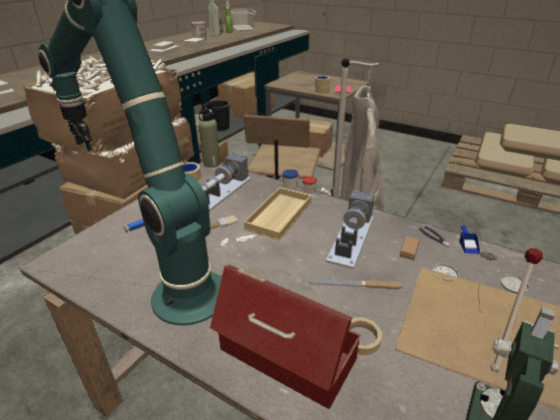

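View pics/side0.png

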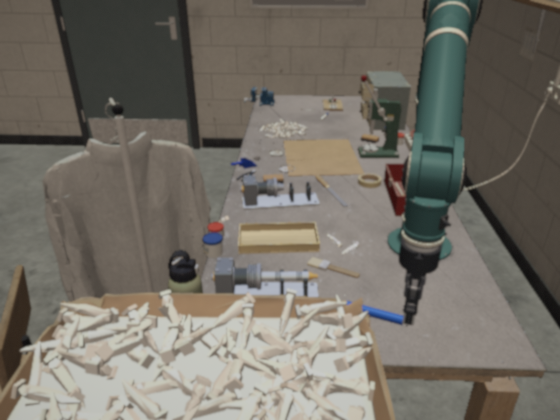

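View pics/wrist0.png

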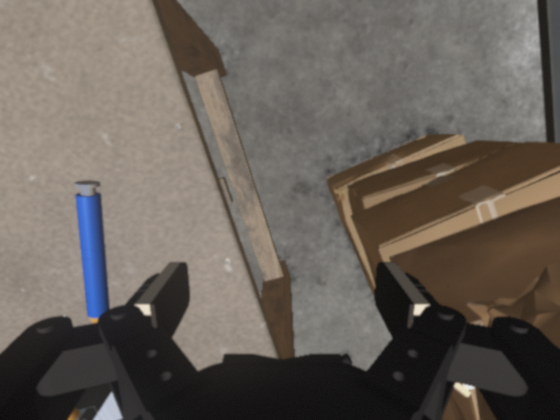

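```bash
python3 - <<'E'
import cv2
a=cv2.imread("pics/side0.png")[215:315,190:350]; cv2.imwrite("pics/c1.png",cv2.resize(a,None,fx=5,fy=5,interpolation=cv2.INTER_CUBIC))
a=cv2.imread("pics/scene0.png")[140:250,170:330]; cv2.imwrite("pics/c2.png",cv2.resize(a,None,fx=5,fy=5,interpolation=cv2.INTER_CUBIC))
E
```

```text
(no output)
```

View pics/c1.png

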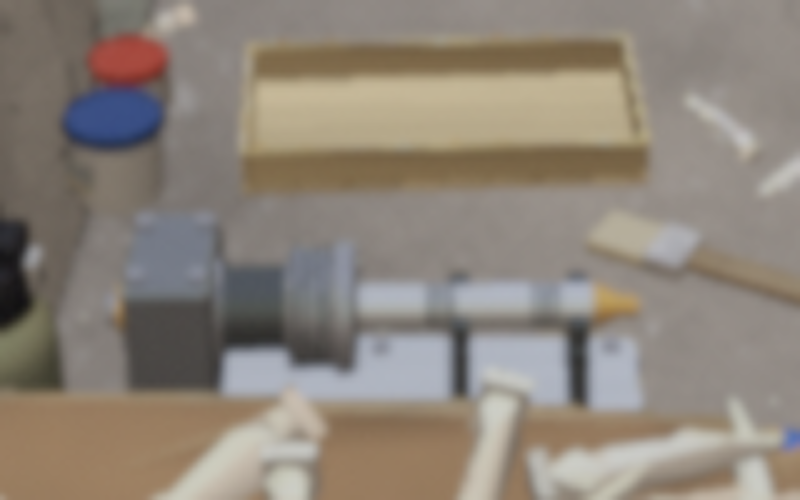

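View pics/c2.png

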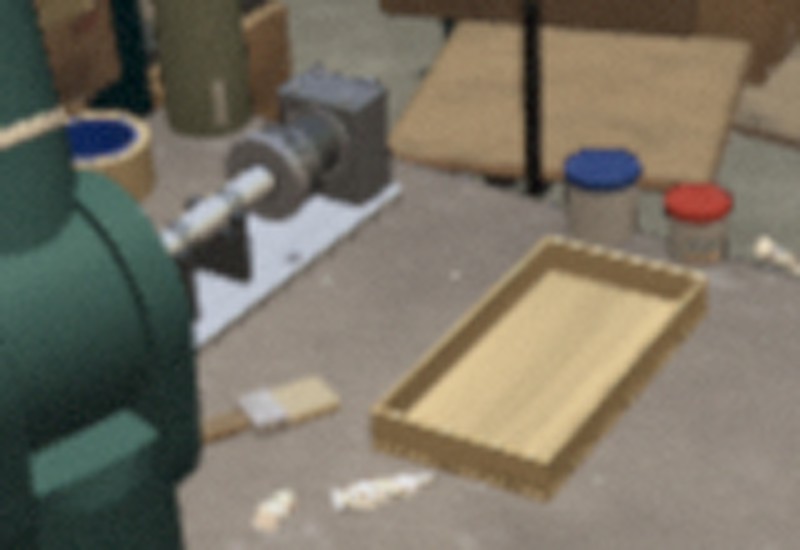

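```bash
cat > h.py <<'E'
import numpy as np, cv2
from plant import bot, snapshot, calibration
from scipy.spatial.transform import Rotation as R
def ray(name,px,pose=None):
    c=calibration(name); p=cv2.undistortPoints(np.array([[px]],float),c["camera_matrix"],c["dist_coeffs"])[0,0]
    if "T" in c: T=c["T"]
    else: T=pose@c["tool_from_camera"]
    d=T[:3,:3]@np.array([p[0],-p[1],-1.]); return T[:3,3],d
def onz(name,px,z,pose=None):
    o,d=ray(name,px,pose); return o+d*(z-o[2])/d[2]
def pose():
    s=bot.read_state(); T=np.eye(4);T[:3,:3]=R.from_rotvec(s["eef_rot"]).as_matrix();T[:3,3]=s["tcp_pos"];return T
def proj(name,P,pose=None):
    c=calibration(name); T=c["T"] if "T" in c else pose@c["tool_from_camera"]
    q=np.linalg.inv(T)@np.r_[P,1]; q=np.array([q[0],-q[1],-q[2]])
    return cv2.projectPoints(q[None],np.zeros(3),np.zeros(3),c["camera_matrix"],c["dist_coeffs"])[0].ravel()
E
python3 - <<'E'
from h import *
np.set_printoptions(precision=4,suppress=True)
print(pose())
for l,p,z in [("tip",(318,276),.068),("noz at sleeve",(261.4,275.4),.068),("tray tl",(239.5,223.5),.035),("tray tr",(316,222.5),.035),("tray bl",(239,245.5),.035),("tray br",(319,244.5),.035)]:
    print(l,onz("side",p,z))
for l,p,z in [("lip noz",(170+265/5,140+178/5),.068),("tray far l",(170+548/5,140+238/5),.035),("far r",(170+706/5,140+280/5),.035),("near l",(170+374/5,140+415/5),.035),("near r",(170+548/5,140+465/5),.035)]:
    print(l,onz("scene",p,z))
E
```

```text
[[-0.0003  0.281   0.9597  0.1826]
 [-0.0014  0.9597 -0.281   0.6234]
 [-1.     -0.0014  0.0001  0.2305]
 [ 0.      0.      0.      1.    ]]
tip [0.3535 0.2826 0.068 ]
noz at sleeve [0.5154 0.285  0.068 ]
tray tl [ 0.619  -0.0596  0.035 ]
tray tr [ 0.3491 -0.0757  0.035 ]
tray bl [0.6046 0.0814 0.035 ]
tray br [0.3428 0.0668 0.035 ]
lip noz [0.5176 0.2852 0.068 ]
tray far l [0.6008 0.0717 0.035 ]
far r [ 0.6086 -0.0653  0.035 ]
near l [0.3329 0.0461 0.035 ]
near r [ 0.3456 -0.0871  0.035 ]
```

The nozzle candidates are the silver tube with a brass tip in the left coupler (side 261–318, 276), the blue tube loose on the table (side 375, 313) and the short plug in the right coupler (side 270, 187). The long silver one in the left stand fits the description, and the crops confirm it. Next I'll move above it for a closer look.

>>> {"op": "step_arm", "data": {"delta_pos": [[0,-0.03,0.04],[0,-0.03,0.038],[0,-0.035,0.035],[0,-0.038,0.032],[0,-0.038,0.032],[0,-0.038,0.032],[0,-0.038,0.032],[0,-0.038,0.032]], "rotation": [[-0.1,0,0],[-0.1,0,0],[-0.1,0,0],[0,0,0],[0,0,0],[0,0,0],[0,0,0],[0,0,0]], "hand": 0}}

```text
clock: 0.95
tcp_pos: [0.439, 0.3256, 0.227]
eef_rot: [-0.036, 1.576, 0.035]
force: [1.6, 0.6, -0.1]
opening: 0.0425
```

```bash
python3 - <<'E'
from h import *
T=pose();np.save("w1.npy",T);print(T)
cv2.imwrite("pics/w1.png",snapshot("wrist"))
E
```

```text
[[-5.06828849e-03 -4.54022447e-02  9.98955929e-01  4.39032705e-01]
 [-9.38393736e-04  9.98968536e-01  4.53980566e-02  3.25584622e-01]
 [-9.99986716e-01 -7.07323539e-04 -5.10566592e-03  2.27046072e-01]
 [ 0.00000000e+00  0.00000000e+00  0.00000000e+00  1.00000000e+00]]
```

View pics/w1.png

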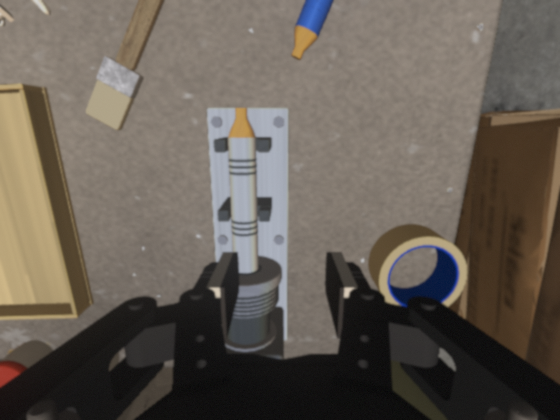

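```bash
python3 - <<'E'
import cv2
a=cv2.imread("pics/w1.png")[95:315,190:310]; cv2.imwrite("pics/c3.png",cv2.resize(a,None,fx=3.6,fy=2.7*1,interpolation=cv2.INTER_CUBIC))
E
```

```text
(no output)
```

View pics/c3.png

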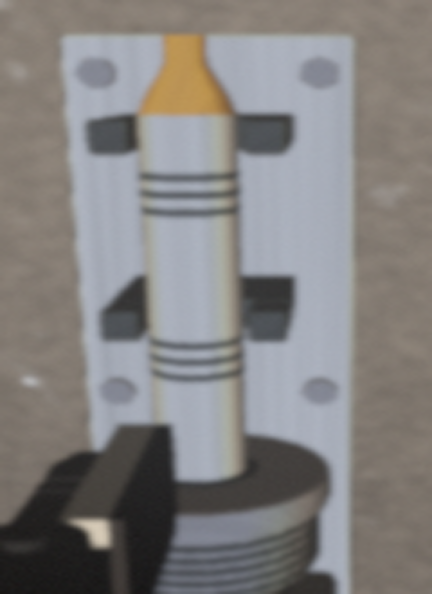

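```bash
python3 - <<'E'
from h import *
np.set_printoptions(precision=4,suppress=True)
T=np.load("w1.npy")
f=lambda x,y,z:onz("wrist",(190+x/3.6,95+y/2.7),z,T)
for l,x,y,z in [("plateL",62,37,.012),("plateR",354,37,.012),("tip",183,37,.068),("nozL",139,112,.068),("nozR",236,112,.068),("nozL2",158,410,.068),("nozR2",243,410,.068),
 ("rest1L",87,122,.074),("rest1R",292,117,.074),("rest1 back",110,154,.074),("rest2L back",100,340,.074),("rest2R back",288,340,.074),("lip top",250,512,.106),("plate R low",352,500,.012)]:
    print(l,f(x,y,z))
for p in [(0.3525,.284,.068),(0.516,.285,.068),(.522-.170,.285+.045,.012)]: print(proj("side",np.array(p)),proj("wrist",np.array(p),T))
E
```

```text
plateL [0.3569 0.2393 0.012 ]
plateR [0.353  0.3274 0.012 ]
tip [0.3578 0.2829 0.068 ]
nozL [0.3831 0.2718 0.068 ]
nozR [0.382 0.297 0.068]
nozL2 [0.4937 0.2772 0.068 ]
nozR2 [0.4926 0.3016 0.068 ]
rest1L [0.3868 0.2594 0.074 ]
rest1R [0.3828 0.3118 0.074 ]
rest1 back [0.3973 0.2653 0.074 ]
rest2L back [0.4646 0.2621 0.074 ]
rest2R back [0.4622 0.3136 0.074 ]
lip top [0.5149 0.3068 0.106 ]
plate R low [0.5584 0.3372 0.012 ]
[318.3602 276.3022] [242.0716 102.627 ]
[261.1951 275.3859] [241.1878 266.9921]
[318.3068 302.0927] [290.7923 107.8578]
```

>>> {"op": "step_arm", "data": {"delta_pos": [[0,-0.02,0.025],[0,-0.019,0.025],[0,0,0],[0.02,0,0],[0.03,0,0],[0.03,0,0],[0.03,0,0],[0,0,0]], "rotation": [[0,0,0],[0,0,0],[0,0,0],[0,0,0],[0,0,0],[0,0,0],[0,0,0],[0,0,0]]}}

```text
clock: 1.8
tcp_pos: [0.499, 0.2766, 0.1141]
eef_rot: [-0.024, 1.572, 0.017]
force: [0.2, 0.6, 0.7]
opening: 0.0425
```

```bash
python3 - <<'E'
from h import *
np.set_printoptions(precision=4,suppress=True)
T=pose();np.save("w2.npy",T);print(T,bot.read_state()["force"])
cv2.imwrite("pics/w2.png",snapshot("wrist"))
E
```

```text
[[-0.0009 -0.0263  0.9997  0.499 ]
 [-0.0042  0.9996  0.0263  0.2766]
 [-1.     -0.0042 -0.001   0.1141]
 [ 0.      0.      0.      1.    ]] [0.193  0.6125 0.7024]
```

View pics/w2.png

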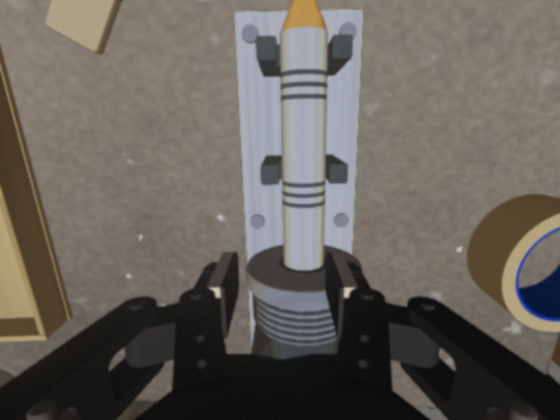

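```bash
python3 - <<'E'
from h import *
np.set_printoptions(precision=4,suppress=True)
T=np.load("w2.npy")
for p,z in [((282,130),.068),((326.5,130),.068),((282.5,250),.068),((324,250),.068),((303,299),.106),((261,182),.074),((347,182),.074),((262,158),.074),((346,156),.074),((235,12),.012),((362,10),.012)]: print(p,onz("wrist",p,z,T))
E
```

```text
(282, 130) [0.4337 0.2735 0.068 ]
(326.5, 130) [0.433  0.2994 0.068 ]
(282.5, 250) [0.5087 0.2758 0.068 ]
(324, 250) [0.5079 0.3027 0.068 ]
(303, 299) [0.5211 0.2873 0.106 ]
(261, 182) [0.4635 0.262  0.074 ]
(347, 182) [0.4622 0.3126 0.074 ]
(262, 158) [0.4495 0.2624 0.074 ]
(346, 156) [0.4471 0.3107 0.074 ]
(235, 12) [0.3567 0.2389 0.012 ]
(362, 10) [0.3532 0.3262 0.012 ]
```

>>> {"op": "step_arm", "data": {"delta_pos": [[0,0.012,-0.008],[0,0,0],[0.015,0,0],[0.02,0,0],[0.015,0,0],[0.006,0,0],[0,0,0],[0,0,0]], "rotation": [[-0.016,0,0],[0,0,0],[0,0,0],[0,0,0],[0,0,0],[0,0,0],[0,0,0],[0,0,0]]}}

```text
clock: 2.65
tcp_pos: [0.4947, 0.2959, 0.0645]
eef_rot: [-0.032, 1.557, 0.042]
force: [0.1, -0.7, 0.6]
opening: 0.0425
```

```bash
python3 - <<'E'
from h import *
np.set_printoptions(precision=4,suppress=True)
T=pose();print(T,bot.read_state()["force"])
cv2.imwrite("pics/w3.png",snapshot("wrist"))
a=snapshot("side")[245:310,210:330]; cv2.imwrite("pics/s3.png",cv2.resize(a,None,fx=6,fy=6,interpolation=cv2.INTER_CUBIC))
print(bot.read_state()["force"])
E
```

```text
[[ 0.0131 -0.0472  0.9988  0.4947]
 [ 0.0067  0.9989  0.0471  0.2959]
 [-0.9999  0.0061  0.0134  0.0645]
 [ 0.      0.      0.      1.    ]] [ 0.1405 -0.6727  0.6387]
[-0.6754 -0.297   0.7095]
```

View pics/s3.png

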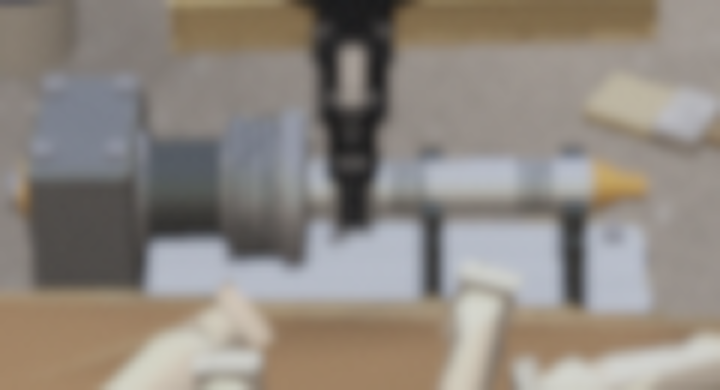

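View pics/w3.png

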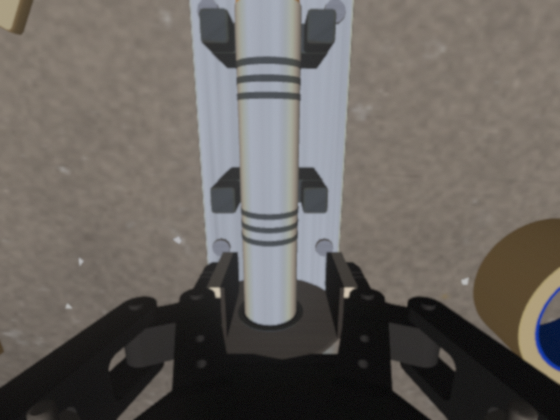

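>>> {"op": "step_arm", "data": {"delta_pos": [[0,-0.004,0],[0,-0.002,0],[0,0,0],[0.005,0,0],[0.005,0,0],[0,0,0],[0,0,0],[0,0,0]], "rotation": [[0,0.013,-0.006],[0,0,0],[0,0,0],[0,0,0],[0,0,0],[0,0,0],[0,0,0],[0,0,0]]}}

```text
clock: 3.55
tcp_pos: [0.4961, 0.2896, 0.0554]
eef_rot: [-0.036, 1.569, 0.038]
force: [-0.2, 0.7, 0.7]
opening: 0.0427
```

```bash
python3 - <<'E'
from h import *
np.set_printoptions(precision=4,suppress=True)
T=pose();print(T,bot.read_state()["force"])
cv2.imwrite("pics/w4.png",snapshot("wrist")[150:420,130:430])
print(bot.read_state()["force"],pose()[:3,3])
E
```

```text
[[ 0.0019 -0.0466  0.9989  0.4961]
 [ 0.0012  0.9989  0.0466  0.2896]
 [-1.      0.0011  0.0019  0.0554]
 [ 0.      0.      0.      1.    ]] [-0.1736  0.7331  0.702 ]
[-0.6517 -0.5466  0.6957] [0.4961 0.2897 0.0554]
```

View pics/w4.png

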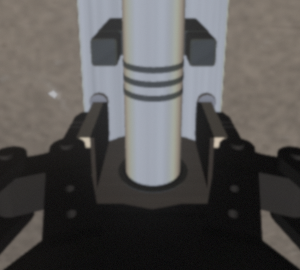

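>>> {"op": "step_arm", "data": {"delta_pos": [[0,0,0.002],[0,0,0.002],[0,0,0.002],[0,0,0.001],[0,0,0.001],[0,0,0],[0,0,0],[0,0,0]], "rotation": [[0,0,0],[0,0,0],[0,0,0],[0,0,0],[0,0,0],[0,0,0],[0,0,0],[0,0,0]]}}

```text
clock: 4.4
tcp_pos: [0.5052, 0.2903, 0.0558]
eef_rot: [-0.035, 1.568, 0.038]
force: [0.3, 0.5, -0.5]
opening: 0.0429
```

>>> {"op": "step_arm", "data": {"delta_pos": [[0,0,0.001],[0,0,0.001],[0,0,0.001],[0,0,0],[0,0,0],[0,0,0],[0,0,0],[0,0,0]], "rotation": [[0,0,0],[0,0,0],[0,0,0],[0,0,0],[0,0,0],[0,0,0],[0,0,0],[0,0,0]]}}

```text
clock: 5.2
tcp_pos: [0.5061, 0.2903, 0.0555]
eef_rot: [-0.037, 1.572, 0.037]
force: [-1.1, 0.3, 1.3]
opening: 0.0425
```

```bash
python3 - <<'E'
from h import *
np.set_printoptions(precision=4,suppress=True)
cv2.imwrite("pics/w5.png",snapshot("wrist"))
print(bot.read_state()["force"],pose()[:3,3])
E
```

```text
[-1.9377 -0.0994  2.0115] [0.5061 0.2903 0.0556]
```

>>> {"op": "step_arm", "data": {"delta_pos": [[0,0,0.001],[0,0,0.001],[0,0,0.001],[0,0,0.001],[0,0,0.001],[0,0,0.001],[0,0,0.001],[0,0,0.001]], "rotation": [[0,0,0],[0,0,0],[0,0,0],[0,0,0],[0,0,0],[0,0,0],[0,0,0],[0,0,0]]}}

```text
clock: 6.05
tcp_pos: [0.5078, 0.2902, 0.0552]
eef_rot: [-0.04, 1.585, 0.035]
force: [-4.6, -0.9, 3.5]
opening: 0.043
```

```bash
cat > chk.py <<'E'
from h import *
import sys
np.set_printoptions(precision=4,suppress=True)
print(bot.read_state()["force"],pose()[:3,3])
a=snapshot("side")[245:310,210:330]; cv2.imwrite("pics/%s.png"%sys.argv[1],cv2.resize(a,None,fx=6,fy=6,interpolation=cv2.INTER_CUBIC))
print(bot.read_state()["force"],pose())
E
python3 chk.py s5
```

```text
[-4.631  -0.8592  3.4636] [0.5078 0.2902 0.0552]
[-5.2783 -0.2841  4.0763] [[-0.0147 -0.0477  0.9988  0.5079]
 [-0.0033  0.9989  0.0477  0.2903]
 [-0.9999 -0.0026 -0.0149  0.0552]
 [ 0.      0.      0.      1.    ]]
```

View pics/s5.png

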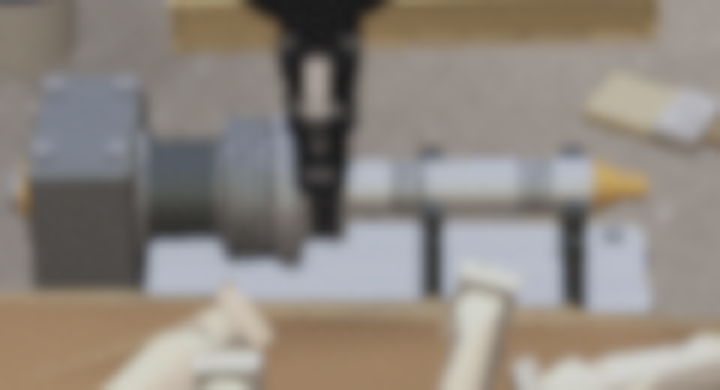

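>>> {"op": "step_arm", "data": {"delta_pos": [[-0.0005,0,0.001],[-0.0005,0,0.001],[0,0,0.001],[0,0,0.001],[0,0,0.001],[0,0,0.001],[0,0,0.001],[0,0,0.001]], "rotation": [[0,-0.006,0],[0,-0.006,0],[0,-0.005,0],[0,-0.003,0],[0,-0.003,0],[0,-0.003,0],[0,-0.003,0],[0,-0.003,0]]}}

```text
clock: 6.9
tcp_pos: [0.5082, 0.2902, 0.0547]
eef_rot: [-0.043, 1.568, 0.033]
force: [-5.3, -0.5, 4.0]
opening: 0.0427
```

```bash
python3 chk.py s6
```

```text
[-5.3428 -0.4698  4.0033] [0.5082 0.2902 0.0547]
[-5.1133 -0.868   4.0689] [[ 0.0025 -0.0484  0.9988  0.5082]
 [-0.0062  0.9988  0.0484  0.2902]
 [-1.     -0.0063  0.0022  0.0547]
 [ 0.      0.      0.      1.    ]]
```

>>> {"op": "step_arm", "data": {"delta_pos": [[-0.001,0,0.002],[-0.001,0,0.002],[-0.001,0,0.002],[-0.001,0,0.002],[-0.001,0,0.002],[-0.001,0,0.002],[-0.001,0,0.002],[-0.001,0,0.002]], "rotation": [[0,-0.002,0],[0,-0.003,0],[0,-0.003,0],[0,-0.003,0],[0,-0.003,0],[0,-0.003,0],[0,-0.003,0],[0,-0.003,0]]}}

```text
clock: 7.75
tcp_pos: [0.509, 0.29, 0.0548]
eef_rot: [-0.05, 1.575, 0.029]
force: [-6.4, -0.1, 0.0]
opening: 0.0425
```

```bash
python3 chk.py s7
```

```text
[-6.443  -0.1024  0.0117] [0.509  0.29   0.0548]
[-6.5648 -0.1068  0.3669] [[-0.0041 -0.0505  0.9987  0.509 ]
 [-0.014   0.9986  0.0504  0.2899]
 [-0.9999 -0.0138 -0.0048  0.0547]
 [ 0.      0.      0.      1.    ]]
```

View pics/s7.png

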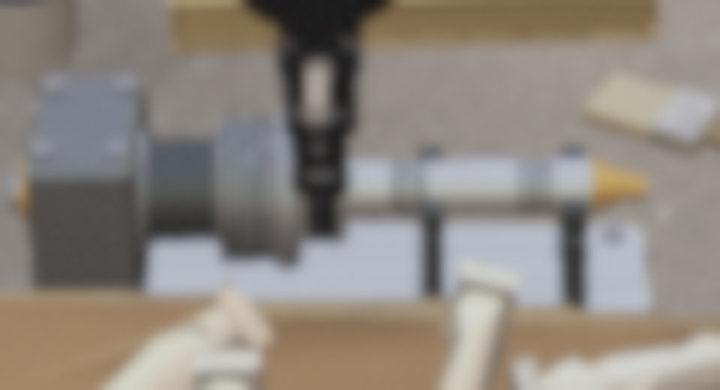

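>>> {"op": "step_arm", "data": {"delta_pos": [[-0.0005,0,0.003],[-0.0005,0,0.003],[-0.0005,0,0.003],[-0.0005,0,0.003],[-0.0005,0,0.003],[-0.0005,0,0.003],[-0.0005,0,0.003],[-0.0005,0,0.003]], "rotation": [[0,-0.005,0.01],[0,-0.005,0.004],[0,-0.004,0],[0,-0.004,0],[0,-0.004,0],[0,-0.004,0],[0,-0.004,0],[0,-0.004,0]]}}

```text
clock: 8.6
tcp_pos: [0.5086, 0.2901, 0.0545]
eef_rot: [-0.05, 1.589, 0.034]
force: [-10.0, -0.8, 7.0]
opening: 0.0424
```

```bash
python3 chk.py s8
```

```text
[-10.0208  -0.7687   6.995 ] [0.5086 0.2901 0.0545]
[-10.7651  -1.7266   5.7544] [[-0.0184 -0.0535  0.9984  0.5086]
 [-0.0111  0.9985  0.0533  0.2901]
 [-0.9998 -0.0101 -0.019   0.0545]
 [ 0.      0.      0.      1.    ]]
```

```bash
python3 - <<'E'
from h import *
s=bot.read_state();print(s["force"],s["torque"])
E
```

```text
[-10.7650864  -1.7266248   5.7544114] [-0.28531887  1.91220521 -0.26930939]
```

>>> {"op": "step_arm", "data": {"delta_pos": [[-0.0015,0,0.003],[-0.0015,0,0.003],[-0.001,0,0.003],[-0.001,0,0.003],[-0.001,0,0.003],[-0.001,0,0.003],[-0.001,0,0.003],[-0.001,0,0.003]], "rotation": [[0,-0.012,0.008],[0,-0.012,0.004],[0,-0.01,0.002],[0,-0.01,0.002],[0,-0.01,0.002],[0,-0.01,0.002],[0,-0.01,0.002],[0,-0.01,0.002]]}}

```text
clock: 9.45
tcp_pos: [0.5093, 0.2903, 0.0545]
eef_rot: [-0.041, 1.549, 0.048]
force: [-7.7, 0.4, 1.9]
opening: 0.0426
```

```bash
python3 chk.py s9; python3 - <<'E'
from h import *
s=bot.read_state();print(s["force"],s["torque"])
E
```

```text
[-7.7345  0.365   1.8851] [0.5093 0.2903 0.0545]
[-8.0942 -0.4817  0.9825] [[ 0.0212 -0.0573  0.9981  0.5093]
 [ 0.0053  0.9983  0.0572  0.2903]
 [-0.9998  0.0041  0.0214  0.0545]
 [ 0.      0.      0.      1.    ]]
[-8.09421006 -0.48167856  0.98252933] [-0.08717989  1.63887517 -0.11967228]
```

View pics/s9.png

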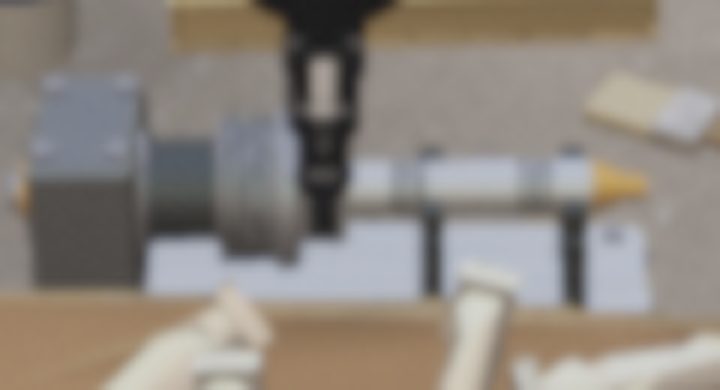

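>>> {"op": "step_arm", "data": {"delta_pos": [[-0.001,0,0.0035],[-0.001,0,0.0035],[-0.001,0,0.0035],[-0.001,0,0.004],[-0.001,0,0.004],[-0.001,0,0.004],[-0.001,0,0.004],[-0.001,0,0.004]], "rotation": [[0.008,-0.004,0],[0.005,-0.004,0],[0,-0.005,0],[0,-0.007,0],[0,-0.007,0],[0,-0.007,0],[0,-0.007,0],[0,-0.007,0]]}}

```text
clock: 10.3
tcp_pos: [0.5094, 0.2902, 0.0543]
eef_rot: [-0.047, 1.56, 0.031]
force: [-9.8, -0.2, 3.5]
opening: 0.0428
```

```bash
python3 chk.py s10; python3 - <<'E'
from h import *
s=bot.read_state();print(s["force"],s["torque"])
E
```

```text
[-9.7764 -0.2314  3.469 ] [0.5094 0.2902 0.0543]
[-10.9389  -0.3721   4.8219] [[ 0.011  -0.0495  0.9987  0.5094]
 [-0.0098  0.9987  0.0496  0.2902]
 [-0.9999 -0.0103  0.0105  0.0543]
 [ 0.      0.      0.      1.    ]]
[-10.93894848  -0.37214353   4.82191143] [-0.19239375  2.29954039 -0.24751317]
```

>>> {"op": "step_arm", "data": {"delta_pos": [[-0.001,0,0.0045],[-0.001,0,0.005],[-0.001,0,0.005],[-0.001,0,0.005],[-0.001,0,0.005],[-0.001,0,0.005],[-0.001,0,0.005],[-0.001,0,0.005]], "rotation": [[0,-0.007,0.008],[0,-0.007,0.002],[0,-0.008,0],[0,-0.009,0],[0,-0.009,0],[0,-0.009,0],[0,-0.009,0],[0,-0.009,0]]}}

```text
clock: 11.15
tcp_pos: [0.5091, 0.29, 0.0541]
eef_rot: [-0.057, 1.57, 0.028]
force: [-13.1, -0.5, 6.8]
opening: 0.0427
```

```bash
python3 chk.py s11; python3 - <<'E'
from h import *
s=bot.read_state();print(s["force"],s["torque"])
E
```

```text
[-13.0629  -0.4746   6.7871] [0.5091 0.29   0.0541]
[-12.9674  -1.3298   6.5762] [[ 0.0008 -0.0547  0.9985  0.5092]
 [-0.0187  0.9983  0.0548  0.29  ]
 [-0.9998 -0.0187 -0.0002  0.054 ]
 [ 0.      0.      0.      1.    ]]
[-12.96736374  -1.32983941   6.57623592] [-0.49339889  2.56776787 -0.19159841]
```

View pics/s11.png

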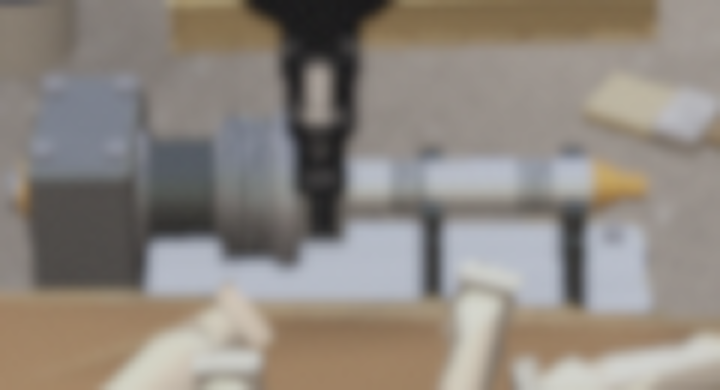

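```bash
python3 - <<'E'
from h import *
a=snapshot("wrist")[220:420,130:430];cv2.imwrite("pics/w12.png",cv2.resize(a,None,fx=2.6,fy=2.6,interpolation=cv2.INTER_CUBIC))
a=snapshot("scene")[140:250,170:330]; cv2.imwrite("pics/c12.png",cv2.resize(a,None,fx=5,fy=5,interpolation=cv2.INTER_CUBIC))
E
```

```text
(no output)
```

View pics/w12.png

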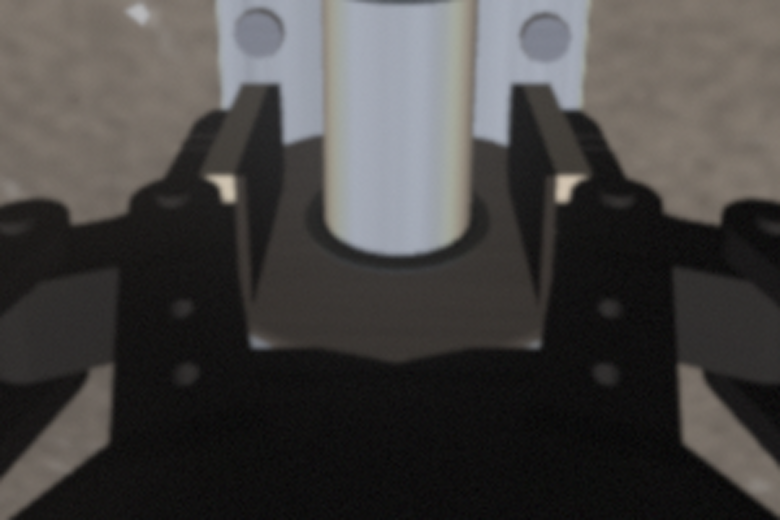

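View pics/c12.png

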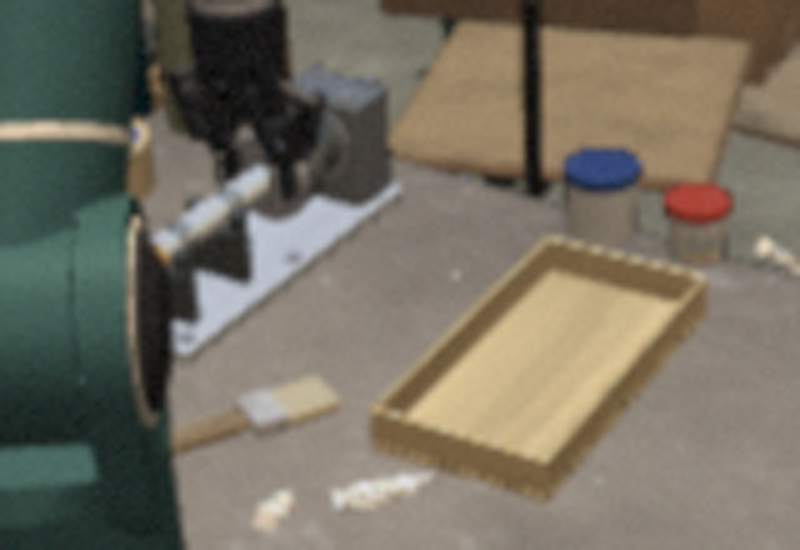

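>>> {"op": "step_arm", "data": {"delta_pos": [[-0.003,0,0.006],[-0.003,0,0.006],[-0.002,0,0.006],[-0.002,0,0.006],[-0.002,0,0.006],[-0.002,0,0.006],[-0.002,0,0.006],[-0.002,0,0.006]], "rotation": [[0.01,-0.009,0.015],[0.002,-0.009,0.004],[0,-0.01,0],[0,-0.01,0],[0,-0.01,0],[0,-0.01,0],[0,-0.01,0],[0,-0.01,0]]}}

```text
clock: 12.1
tcp_pos: [0.5089, 0.2898, 0.0545]
eef_rot: [-0.058, 1.585, 0.023]
force: [-14.9, -1.1, 2.4]
opening: 0.0427
```

```bash
python3 chk.py s12; python3 - <<'E'
from h import *
s=bot.read_state();print(s["force"],s["torque"])
g=lambda n:cv2.cvtColor(cv2.imread(f"pics/{n}.png"),cv2.COLOR_BGR2GRAY).astype(np.float32)
r=g("s3")
for n in("s5","s6","s7","s8","s9","s10","s11","s12"):
    q=g(n); t=q[115:240,205:275]; m=cv2.matchTemplate(r[105:250,190:300],t,cv2.TM_CCOEFF_NORMED); print(n,cv2.minMaxLoc(m)[1:4:2], "px shift crop",cv2.minMaxLoc(m)[3][0]-15)
E
```

```text
[-14.8965  -1.1054   2.3681] [0.5089 0.2898 0.0545]
[-15.3287  -1.5002   2.8086] [[-0.0139 -0.0517  0.9986  0.5089]
 [-0.0228  0.9984  0.0514  0.2898]
 [-0.9996 -0.0221 -0.0151  0.0545]
 [ 0.      0.      0.      1.    ]]
[-15.32871301  -1.50017428   2.80858799] [-0.0229548   2.78956536 -0.37659921]
s5 (0.9914237260818481, (18, 10)) px shift crop 3
s6 (0.9922208786010742, (17, 10)) px shift crop 2
s7 (0.9880297780036926, (21, 10)) px shift crop 6
s8 (0.9828936457633972, (20, 10)) px shift crop 5
s9 (0.9853329658508301, (21, 10)) px shift crop 6
s10 (0.9848331809043884, (21, 10)) px shift crop 6
s11 (0.982658863067627, (20, 10)) px shift crop 5
s12 (0.9855749607086182, (20, 10)) px shift crop 5
```

```bash
python3 - <<'E'
from h import *
np.set_printoptions(precision=4,suppress=True)
def ony(px,y):
    o,d=ray("side",px); return o+d*(y-o[1])/d[1]
for c in [(303,235),(343,235),(300,200),(297,130),(283,50),(290,120),(355,120)]:
    print(c,ony((210+c[0]/6,245+c[1]/6),.325))
a=snapshot("side")[190:310,200:340]; cv2.imwrite("pics/s13.png",cv2.resize(a,None,fx=5.6,fy=4.9,interpolation=cv2.INTER_CUBIC))
s=bot.read_state();print(s["force"],s["joints"],s["tcp_pos"])
E
```

```text
(303, 235) [0.515  0.325  0.0675]
(343, 235) [0.4963 0.325  0.068 ]
(300, 200) [0.5159 0.325  0.0878]
(297, 130) [0.5163 0.325  0.1273]
(283, 50) [0.5215 0.325  0.171 ]
(290, 120) [0.5193 0.325  0.1328]
(355, 120) [0.4898 0.325  0.1335]
[-14.2527  -1.155    3.1264] [-0.6395  0.6018  0.0767  1.8636 -0.0495  0.7021  1.0848] [0.5089 0.2898 0.0545]
```

View pics/s13.png

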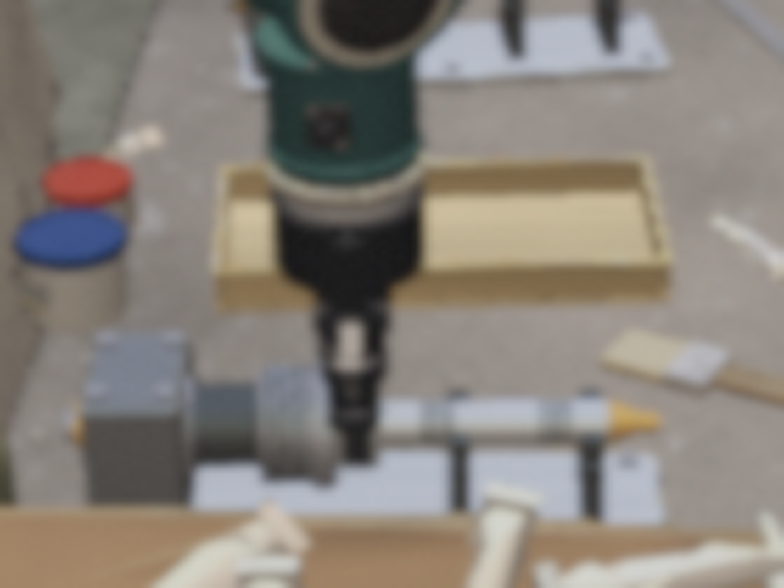

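>>> {"op": "step_arm", "data": {"delta_pos": [[-0.002,0,0.006],[-0.002,0,0.0065],[-0.002,0,0.0065],[-0.002,0,0.007],[-0.002,0,0.007],[-0.002,0,0.007],[-0.002,0,0.007],[-0.002,0,0.007]], "rotation": [[0.008,-0.016,0.015],[0.002,-0.014,0.008],[0,-0.013,0.004],[0,-0.013,0.004],[0,-0.013,0.002],[0,-0.013,0.002],[0,-0.013,0.002],[0,-0.013,0.002]]}}

```text
clock: 13.0
tcp_pos: [0.509, 0.2902, 0.0547]
eef_rot: [-0.047, 1.58, 0.036]
force: [-17.7, -1.3, 4.2]
opening: 0.0428
```

```bash
cat > shift.py <<'E'
from h import *
import sys
g=lambda n:cv2.cvtColor(cv2.imread(f"pics/{n}.png"),cv2.COLOR_BGR2GRAY).astype(np.float32)
r=g("s3");q=g(sys.argv[1])
t=q[115:240,205:275]; m=cv2.matchTemplate(r[105:250,60:320],t,cv2.TM_CCOEFF_NORMED);l=cv2.minMaxLoc(m);print("sleeve mm",(l[3][0]-145)/6*2.84,l[1])
t=r[150:220,580:660]; m=cv2.matchTemplate(q[140:230,500:],t,cv2.TM_CCOEFF_NORMED);l=cv2.minMaxLoc(m);print("tip mm",(l[3][0]-80)/6*2.84,l[1])
s=bot.read_state();print(s["torque"])
E
python3 chk.py s14; python3 shift.py s14
```

```text
[-17.6761  -1.3149   4.2264] [0.509  0.2902 0.0547]
[-17.3716  -1.2363   4.9917] [[-0.0097 -0.0529  0.9985  0.5091]
 [-0.0076  0.9986  0.0529  0.2902]
 [-0.9999 -0.0071 -0.0101  0.0547]
 [ 0.      0.      0.      1.    ]]
sleeve mm 2.3666666666666667 0.9858466982841492
tip mm 0.0 0.9994755983352661
[-0.34446042  3.15326087 -0.38446189]
```

```bash
python3 - <<'E'
from h import *
a=snapshot("wrist")[240:370,200:370].astype(np.float32)
a=np.clip((a/255)**.45*255,0,255).astype(np.uint8)
cv2.imwrite("pics/w15.png",cv2.resize(a,None,fx=4.6,fy=4.6,interpolation=cv2.INTER_CUBIC))
s=bot.read_state();print(s["force"],s["torque"],s["tcp_pos"])
E
```

```text
[-16.8214637   -0.75383168   5.02717813] [-0.30673074  3.23485899 -0.46135569] [0.50903735 0.29016707 0.05464251]
```

View pics/w15.png

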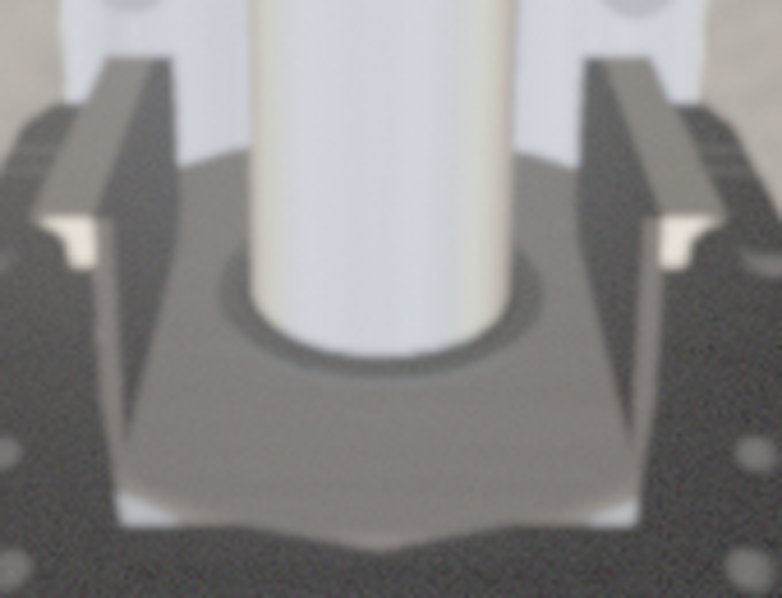

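>>> {"op": "step_arm", "data": {"delta_pos": [[0,0,-0.005],[0,0,-0.003],[0,0,0],[0.005,0,0],[0.003,0,0],[0,0,0],[0,0,0],[0,0,0]], "rotation": [[0.012,-0.01,0.007],[0,0,0],[0,0,0],[0,0,0],[0,0,0],[0,0,0],[0,0,0],[0,0,0]], "hand": -0.3}}

```text
clock: 13.9
tcp_pos: [0.5043, 0.2903, 0.0459]
eef_rot: [-0.031, 1.565, 0.033]
force: [-0.5, 0.3, 0.2]
opening: 0.0555
```

```bash
python3 - <<'E'
from h import *
np.set_printoptions(precision=4,suppress=True)
T=pose();print(T,bot.read_state()["force"],bot.read_state()["torque"])
cv2.imwrite("pics/w16.png",snapshot("wrist")[150:420,130:430])
E
python3 chk.py s16; python3 shift.py s16
```

```text
[[ 0.0059 -0.0408  0.9991  0.5043]
 [ 0.0017  0.9992  0.0408  0.2903]
 [-1.      0.0015  0.0059  0.0459]
 [ 0.      0.      0.      1.    ]] [-0.4643  0.3492  0.1762] [0.0256 0.0353 0.0108]
[ 0.4946  0.0396 -0.1917] [0.5043 0.2903 0.0459]
[-0.7278  0.5873  0.0462] [[ 0.0059 -0.0409  0.9991  0.5043]
 [ 0.0018  0.9992  0.0409  0.2904]
 [-1.      0.0016  0.006   0.046 ]
 [ 0.      0.      0.      1.    ]]
sleeve mm 0.0 0.9995760917663574
tip mm 0.0 0.9995604753494263
[-0.0199873   0.00037757 -0.00476507]
```

View pics/w16.png

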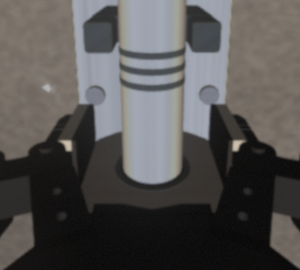

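View pics/s16.png

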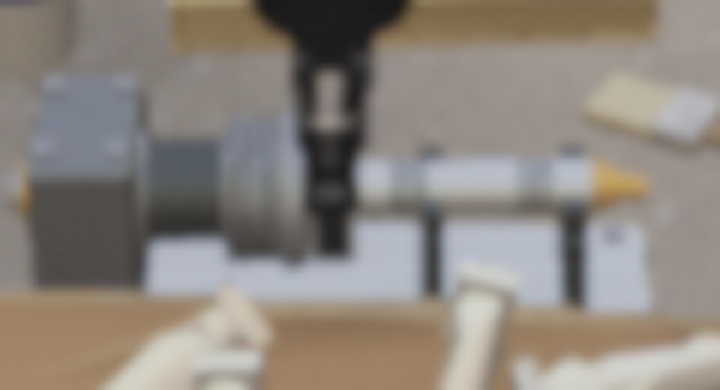

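>>> {"op": "step_arm", "data": {"delta_pos": [[0,0,0.002],[0,0,0.002],[0,0,0.002],[-0.0005,0,0.003],[-0.0005,0,0.003],[-0.0005,0,0.003],[-0.0005,0,0.003],[-0.0005,0,0.003]], "rotation": [[0,0.004,0],[0,0,0],[0,0,0],[0,-0.004,0],[0,-0.005,0],[0,-0.005,0],[0,-0.006,0],[0,-0.006,0]]}}

```text
clock: 14.8
tcp_pos: [0.5128, 0.2907, 0.0457]
eef_rot: [-0.039, 1.568, 0.032]
force: [-5.7, -0.6, 2.4]
opening: 0.0556
```

```bash
python3 chk.py s17; python3 shift.py s17
```

```text
[-5.7331 -0.6477  2.4371] [0.5128 0.2907 0.0457]
[-5.4649 -0.6968  1.9842] [[ 0.0025 -0.0449  0.999   0.5129]
 [-0.0046  0.999   0.0449  0.2908]
 [-1.     -0.0047  0.0023  0.0457]
 [ 0.      0.      0.      1.    ]]
sleeve mm 5.68 0.959877610206604
tip mm 0.0 0.9995494484901428
[-0.08025196  1.2481746  -0.12019345]
```

>>> {"op": "step_arm", "data": {"delta_pos": [[-0.0005,0,0.003],[-0.0005,0,0.003],[-0.0005,0,0.003],[-0.0005,0,0.003],[-0.0005,0,0.003],[-0.0005,0,0.003],[-0.0005,0,0.003],[-0.0005,0,0.003]], "rotation": [[0.002,-0.005,0.004],[0.001,-0.005,0.001],[0.001,-0.005,0.001],[0,-0.005,0],[0,-0.005,0],[0,-0.005,0],[0,-0.005,0],[0,-0.005,0]]}}

```text
clock: 15.65
tcp_pos: [0.5179, 0.2909, 0.0453]
eef_rot: [-0.042, 1.566, 0.029]
force: [-7.3, -0.0, 4.1]
opening: 0.0555
```

```bash
python3 chk.py s18; python3 shift.py s18
```

```text
[-7.345  -0.0427  4.1363] [0.5179 0.2909 0.0453]
[-6.5714  0.2825  2.6766] [[ 0.0049 -0.0453  0.999   0.518 ]
 [-0.0078  0.9989  0.0453  0.2909]
 [-1.     -0.008   0.0045  0.0453]
 [ 0.      0.      0.      1.    ]]
sleeve mm 16.093333333333334 0.8319186568260193
tip mm 0.0 0.9994627237319946
[-0.11480708  1.36625044 -0.10195391]
```

>>> {"op": "step_arm", "data": {"delta_pos": [[-0.001,0,0.003],[-0.001,0,0.003],[-0.001,0,0.003],[-0.001,0,0.003],[-0.001,0,0.003],[-0.001,0,0.003],[-0.001,0,0.003],[-0.001,0,0.003]], "rotation": [[0.002,-0.004,0.006],[0.001,-0.004,0.003],[0.001,-0.004,0.002],[0,-0.004,0.001],[0,-0.005,0],[0,-0.005,0],[0,-0.005,0],[0,-0.005,0]]}}

```text
clock: 16.5
tcp_pos: [0.5185, 0.2908, 0.0454]
eef_rot: [-0.042, 1.576, 0.03]
force: [-7.1, -0.3, 0.2]
opening: 0.056
```

```bash
python3 chk.py s19; python3 shift.py s19
```

```text
[-7.0685 -0.275   0.1679] [0.5185 0.2908 0.0454]
[-6.3887 -0.1703  0.2465] [[-0.0056 -0.046   0.9989  0.5186]
 [-0.0076  0.9989  0.046   0.2908]
 [-1.     -0.0073 -0.0059  0.0454]
 [ 0.      0.      0.      1.    ]]
sleeve mm 16.566666666666666 0.6938549280166626
tip mm 0.0 0.9994571805000305
[-0.03566717  1.30086519 -0.1222201 ]
```

>>> {"op": "step_arm", "data": {"delta_pos": [[-0.001,0,0.004],[-0.001,0,0.004],[-0.001,0,0.004],[-0.001,0,0.004],[-0.001,0,0.004],[-0.001,0,0.004],[-0.001,0,0.004],[-0.001,0,0.004]], "rotation": [[0.002,-0.006,0.006],[0.001,-0.006,0.003],[0.001,-0.006,0.002],[0,-0.006,0.001],[0,-0.007,0],[0,-0.007,0],[0,-0.007,0],[0,-0.007,0]]}}

```text
clock: 17.35
tcp_pos: [0.5257, 0.2911, 0.0454]
eef_rot: [-0.042, 1.573, 0.031]
force: [-7.6, -0.1, 1.2]
opening: 0.0556
```

```bash
python3 chk.py s20; python3 shift.py s20
```

```text
[-7.6256 -0.06    1.153 ] [0.5257 0.2911 0.0454]
[-7.8786 -0.5214  0.7839] [[-0.0027 -0.0462  0.9989  0.5259]
 [-0.0071  0.9989  0.0462  0.2911]
 [-1.     -0.007  -0.003   0.0454]
 [ 0.      0.      0.      1.    ]]
sleeve mm -51.593333333333334 0.4624333381652832
tip mm 0.0 0.9995279312133789
[-0.01645681  1.50349111 -0.16981091]
```

>>> {"op": "step_arm", "data": {"delta_pos": [[-0.001,0,0.004],[-0.001,0,0.004],[-0.001,0,0.004],[-0.001,0,0.004],[-0.001,0,0.004],[-0.001,0,0.004],[-0.001,0,0.004],[-0.001,0,0.004]], "rotation": [[0.002,-0.007,0.006],[0.001,-0.007,0.003],[0.001,-0.007,0.002],[0,-0.007,0.001],[0,-0.007,0],[0,-0.007,0],[0,-0.007,0],[0,-0.007,0]]}}

```text
clock: 18.2
tcp_pos: [0.5265, 0.291, 0.0452]
eef_rot: [-0.044, 1.579, 0.029]
force: [-10.3, -1.0, 3.5]
opening: 0.0558
```

```bash
python3 chk.py s21; python3 shift.py s21
```

```text
[-10.295   -1.0214   3.4988] [0.5265 0.291  0.0452]
[-10.0017  -0.6989   3.5565] [[-0.0086 -0.0468  0.9989  0.5265]
 [-0.0099  0.9989  0.0467  0.291 ]
 [-0.9999 -0.0095 -0.0091  0.0452]
 [ 0.      0.      0.      1.    ]]
sleeve mm -50.17333333333333 0.4608781635761261
tip mm 0.0 0.9994823932647705
[-0.20022741  1.85670517 -0.28336331]
```

>>> {"op": "step_arm", "data": {"delta_pos": [[-0.0015,0,0.0045],[-0.0015,0,0.005],[-0.001,0,0.005],[-0.001,0,0.005],[-0.001,0,0.005],[-0.001,0,0.005],[-0.001,0,0.005],[-0.001,0,0.005]], "rotation": [[0.003,-0.01,0.008],[0.001,-0.01,0.003],[0.001,-0.009,0.002],[0,-0.009,0.001],[0,-0.009,0.001],[0,-0.009,0.001],[0,-0.009,0.001],[0,-0.009,0.001]]}}

```text
clock: 19.05
tcp_pos: [0.5266, 0.291, 0.0451]
eef_rot: [-0.045, 1.583, 0.03]
force: [-12.5, -1.6, 5.4]
opening: 0.0558
```

```bash
python3 chk.py s22; python3 shift.py s22
```

```text
[-12.494   -1.5606   5.391 ] [0.5266 0.291  0.0451]
[-13.068   -2.3576   5.8361] [[-0.0121 -0.0479  0.9988  0.5266]
 [-0.0098  0.9988  0.0478  0.291 ]
 [-0.9999 -0.0092 -0.0125  0.0451]
 [ 0.      0.      0.      1.    ]]
sleeve mm -49.699999999999996 0.467936635017395
tip mm 0.0 0.9994948506355286
[-0.31409282  2.33577574 -0.34137194]
```

View pics/s22.png

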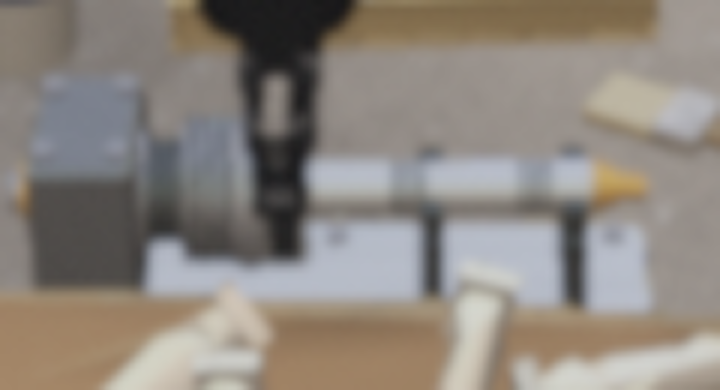

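>>> {"op": "step_arm", "data": {"delta_pos": [[-0.002,0,0.0055],[-0.002,0,0.006],[-0.0015,0,0.006],[-0.0015,0,0.006],[-0.0015,0,0.006],[-0.0015,0,0.006],[-0.0015,0,0.006],[-0.0015,0,0.006]], "rotation": [[0.005,-0.014,0.008],[0.002,-0.013,0.004],[0.001,-0.012,0.003],[0.001,-0.012,0.002],[0,-0.012,0.002],[0,-0.012,0.002],[0,-0.012,0.002],[0,-0.012,0.002]]}}

```text
clock: 19.9
tcp_pos: [0.5288, 0.2912, 0.0451]
eef_rot: [-0.041, 1.572, 0.033]
force: [-12.8, -0.9, 4.5]
opening: 0.0554
```

```bash
python3 chk.py s23; python3 shift.py s23
```

```text
[-12.8291  -0.8549   4.5115] [0.5288 0.2912 0.0451]
[-12.7002  -0.7947   3.8798] [[-0.0008 -0.0473  0.9989  0.5289]
 [-0.0048  0.9989  0.0473  0.2912]
 [-1.     -0.0048 -0.001   0.0451]
 [ 0.      0.      0.      1.    ]]
sleeve mm -47.80666666666666 0.4561535120010376
tip mm 0.0 0.9994565844535828
[-0.19786732  2.4901649  -0.44773854]
```

>>> {"op": "step_arm", "data": {"delta_pos": [[-0.0015,0,0.006],[-0.0015,0,0.006],[-0.0015,0,0.006],[-0.0015,0,0.006],[-0.0015,0,0.006],[-0.0015,0,0.006],[-0.0015,0,0.006],[-0.0015,0,0.006]], "rotation": [[0.005,-0.011,0.005],[0.002,-0.011,0.003],[0.001,-0.011,0.003],[0.001,-0.011,0.002],[0,-0.011,0.002],[0,-0.011,0.002],[0,-0.011,0.002],[0,-0.011,0.002]]}}

```text
clock: 20.75
tcp_pos: [0.5321, 0.2914, 0.045]
eef_rot: [-0.04, 1.571, 0.034]
force: [-12.1, -0.0, 3.7]
opening: 0.0554
```

```bash
python3 chk.py s24; python3 shift.py s24
```

```text
[-12.1115  -0.0118   3.6529] [0.5321 0.2914 0.045 ]
[-13.1144  -0.5872   4.2623] [[-0.     -0.0468  0.9989  0.5322]
 [-0.0042  0.9989  0.0468  0.2914]
 [-1.     -0.0042 -0.0002  0.045 ]
 [ 0.      0.      0.      1.    ]]
sleeve mm -44.96666666666667 0.47414445877075195
tip mm 28.4 0.8613554239273071
[-0.17481124  2.38874748 -0.34850698]
```

View pics/s24.png

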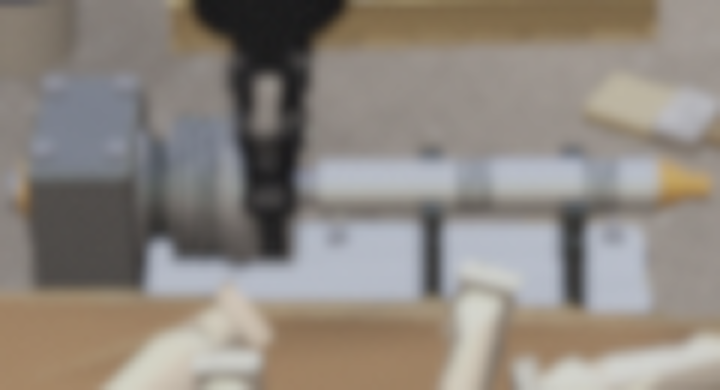

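The nozzle has let go and is sliding out. I'll hold the sleeve back for the moment.

>>> {"op": "step_arm", "data": {"delta_pos": [[-0.001,0,0.0055],[-0.001,0,0.0055],[-0.001,0,0.0055],[-0.001,0,0.0055],[-0.001,0,0.0055],[-0.001,0,0.0055],[-0.001,0,0.0055],[-0.001,0,0.0055]], "rotation": [[0.002,-0.01,0.003],[0,-0.01,0.002],[0,-0.01,0.002],[0,-0.01,0.002],[0,-0.01,0.002],[0,-0.01,0.002],[0,-0.01,0.002],[0,-0.01,0.002]]}}

```text
clock: 21.6
tcp_pos: [0.5342, 0.2915, 0.0449]
eef_rot: [-0.041, 1.574, 0.033]
force: [-14.4, -1.7, 9.2]
opening: 0.0557
```

```bash
python3 chk.py s25; python3 shift.py s25
```

```text
[-14.3592  -1.6817   9.1632] [0.5342 0.2915 0.0449]
[-14.5198  -1.0026   6.8987] [[-0.0034 -0.0474  0.9989  0.5342]
 [-0.0052  0.9989  0.0474  0.2915]
 [-1.     -0.0051 -0.0036  0.0449]
 [ 0.      0.      0.      1.    ]]
sleeve mm -42.599999999999994 0.4730273485183716
tip mm -4.733333333333333 0.8525534868240356
[-0.36344272  2.63666896 -0.40468052]
```

View pics/s25.png

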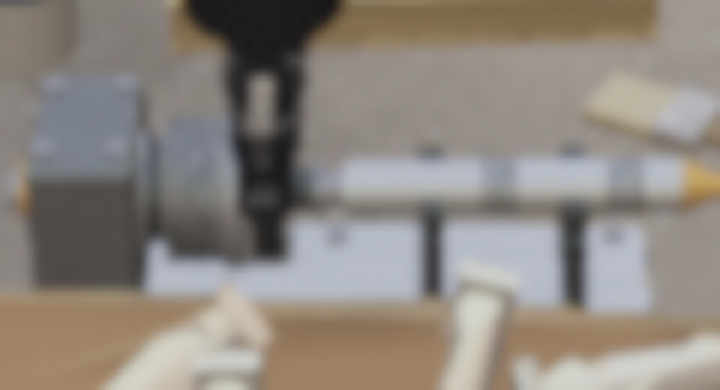

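>>> {"op": "step_arm", "data": {"delta_pos": [[-0.001,0,-0.002],[0,0,-0.006],[0,0,-0.006],[0,0,-0.006],[0,0,-0.006],[0,0,-0.006],[0,0,-0.006],[0,0,-0.002]], "rotation": [[0.002,-0.003,0.004],[0,0,0],[0,0,0],[0,0,0],[0,0,0],[0,0,0],[0,0,0],[0,0,0]]}}

```text
clock: 22.45
tcp_pos: [0.4843, 0.2895, 0.0458]
eef_rot: [-0.039, 1.587, 0.033]
force: [-0.7, -0.4, -1.1]
opening: 0.0558
```

```bash
python3 chk.py s26; python3 shift.py s26
```

```text
[-0.7097 -0.4489 -1.1417] [0.4843 0.2895 0.0458]
[-0.0202 -0.0279  0.5183] [[-0.0162 -0.0459  0.9988  0.4843]
 [-0.0046  0.9989  0.0458  0.2895]
 [-0.9999 -0.0038 -0.0164  0.0458]
 [ 0.      0.      0.      1.    ]]
sleeve mm 0.0 0.9995625615119934
tip mm -4.733333333333333 0.8533084392547607
[-0.00679109  0.03025365  0.02841714]
```

View pics/s26.png

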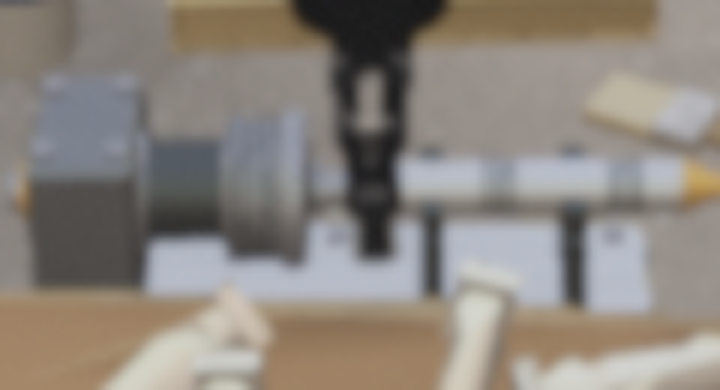

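>>> {"op": "step_arm", "data": {"delta_pos": [[-0.03,0,0],[-0.03,0,0],[0,0,0],[0,0,-0.02],[0,0,-0.02],[0,0,-0.013],[0,0,0],[0,0,0]], "rotation": [[0.002,-0.01,0.004],[0,0,0],[0,0,0],[0,0,0],[0,0,0],[0,0,0],[0,0,0],[0,0,0]]}}

```text
clock: 23.3
tcp_pos: [0.433, 0.2867, 0.1068]
eef_rot: [-0.033, 1.574, 0.032]
force: [0.3, -0.4, -1.8]
opening: 0.0558
```

```bash
python3 - <<'E'
from h import *
np.set_printoptions(precision=4,suppress=True)
T=pose();np.save("w27.npy",T);print(T,bot.read_state()["force"])
cv2.imwrite("pics/w27.png",snapshot("wrist"))
E
```

```text
[[-0.0032 -0.0413  0.9991  0.433 ]
 [-0.0002  0.9991  0.0413  0.2867]
 [-1.     -0.     -0.0032  0.1068]
 [ 0.      0.      0.      1.    ]] [ 0.2988 -0.3515 -1.7627]
```

View pics/w27.png

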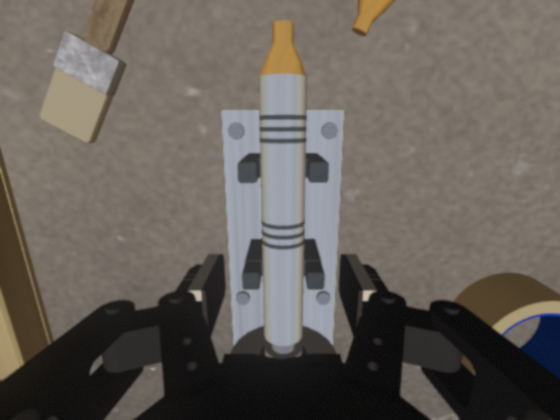

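```bash
python3 - <<'E'
from h import *
np.set_printoptions(precision=4,suppress=True)
T=np.load("w27.npy")
for p,z in [((283,21),.068),((261,90),.068),((305,90),.068),((263.5,250),.068),((303,250),.068),((283,345),.075),((249,240),.074),((310,287),.074),((325,181),.074),((240,181),.074),((250,286),.074)]: print(p,onz("wrist",p,z,T))
E
```

```text
(283, 21) [0.3133 0.281  0.068 ]
(261, 90) [0.347  0.2705 0.068 ]
(305, 90) [0.346  0.2943 0.068 ]
(263.5, 250) [0.44   0.2743 0.068 ]
(303, 250) [0.439  0.2988 0.068 ]
(283, 345) [0.5035 0.289  0.075 ]
(249, 240) [0.4315 0.2657 0.074 ]
(310, 287) [0.4611 0.3041 0.074 ]
(325, 181) [0.3943 0.3081 0.074 ]
(240, 181) [0.3963 0.2602 0.074 ]
(250, 286) [0.4619 0.2668 0.074 ]
```

>>> {"op": "step_arm", "data": {"delta_pos": [[0,0,-0.007],[0,0,-0.005],[0,0,0],[0.015,0,0],[0.015,0,0],[0.01,0,0],[0,0,0],[0,0,0]], "rotation": [[-0.003,-0.003,0],[0,0,0],[0,0,0],[0,0,0],[0,0,0],[0,0,0],[0,0,0],[0,0,0]]}}

```text
clock: 24.15
tcp_pos: [0.4229, 0.2865, 0.0657]
eef_rot: [-0.033, 1.568, 0.034]
force: [-0.7, 0.7, 0.3]
opening: 0.0553
```

```bash
python3 - <<'E'
from h import *
np.set_printoptions(precision=4,suppress=True)
print(pose())
E
```

```text
[[ 0.0025 -0.0426  0.9991  0.4229]
 [ 0.001   0.9991  0.0426  0.2865]
 [-1.      0.0009  0.0025  0.0657]
 [ 0.      0.      0.      1.    ]]
```

>>> {"op": "step_arm", "data": {"delta_pos": [[0.004,-0.0003,-0.002],[0.004,0,0],[0,0,0],[0,0,0],[0,0,0],[0,0,0],[0,0,0],[0,0,0]], "rotation": [[0,0.002,0],[0,0,0],[0,0,0],[0,0,0],[0,0,0],[0,0,0],[0,0,0],[0,0,0]]}}

```text
clock: 24.95
tcp_pos: [0.4219, 0.2869, 0.0589]
eef_rot: [-0.031, 1.567, 0.036]
force: [0.1, -0.1, -0.1]
opening: 0.0554
```

>>> {"op": "step_arm", "data": {"delta_pos": [[0,0,0],[0,0,0],[0,0,0],[0,0,0],[0,0,0],[0,0,0],[0,0,0],[0,0,0]], "rotation": [[0,0,0],[0,0,0],[0,0,0],[0,0,0],[0,0,0],[0,0,0],[0,0,0],[0,0,0]], "hand": 1, "force": 50}}

```text
clock: 25.75
tcp_pos: [0.422, 0.2869, 0.0592]
eef_rot: [-0.031, 1.567, 0.036]
force: [-0.5, -0.4, 1.9]
opening: 0.024
```

```bash
python3 chk.py s30;python3 - <<'E'
from h import *
cv2.imwrite("pics/w30.png",snapshot("wrist"))
print(bot.read_state()["opening"])
E
```

```text
[-0.4677 -0.3644  1.8765] [0.422  0.2869 0.0592]
[-0.7653 -0.7019  2.0829] [[ 0.0032 -0.0423  0.9991  0.422 ]
 [ 0.0033  0.9991  0.0423  0.2869]
 [-1.      0.0031  0.0034  0.0592]
 [ 0.      0.      0.      1.    ]]
0.023931243466203126
```

View pics/s30.png

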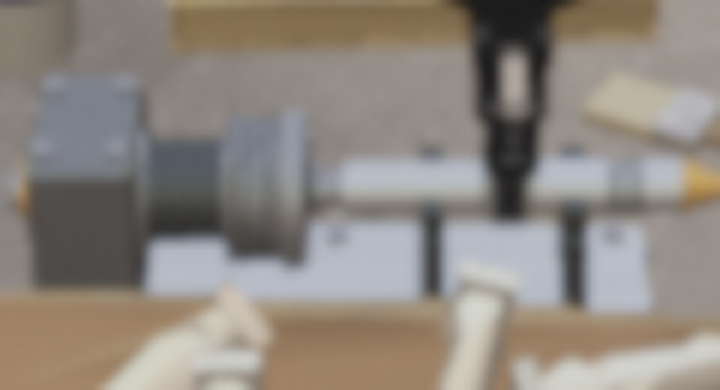

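View pics/w30.png

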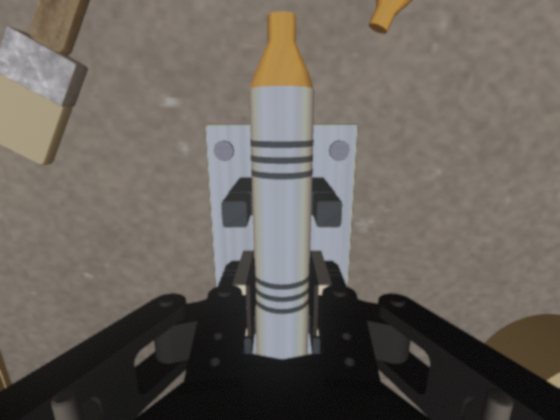

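```bash
python3 - <<'E'
from h import *
np.set_printoptions(precision=4,suppress=True)
def ony(px,y):
    o,d=ray("side",px); return o+d*(y-o[1])/d[1]
a=cv2.imread("pics/s30.png"); cv2.imwrite("pics/c30.png",cv2.resize(a[110:240,440:600],None,fx=4,fy=4,interpolation=cv2.INTER_CUBIC))
for y in (205,212,218): print(ony((210+510/6,245+y/6),.307), ony((210+510/6,245+y/6),.300))
E
```

```text
[0.419  0.307  0.0736] [0.419  0.3    0.0683]
[0.419  0.307  0.0695] [0.419  0.3    0.0642]
[0.4189 0.307  0.066 ] [0.4189 0.3    0.0606]
```

View pics/c30.png

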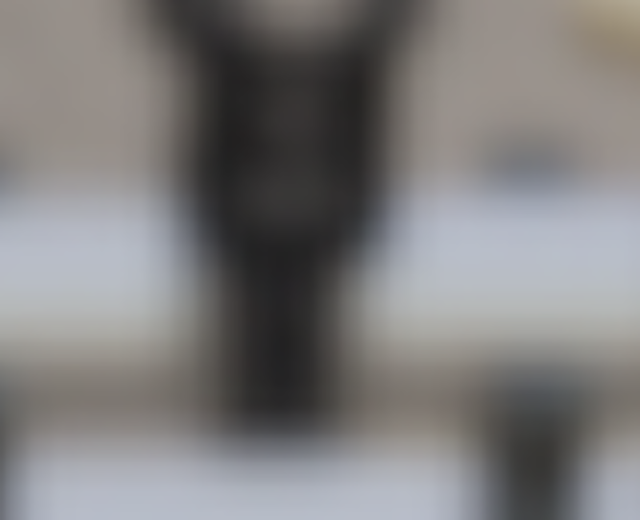

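>>> {"op": "step_arm", "data": {"delta_pos": [[0,0,0],[0,0,0],[0,0,0],[0.0025,-0.001,-0.001],[0.0025,0,-0.001],[0,0,0],[0,0,0],[0,0,0]], "rotation": [[0,0,0],[0,0,0],[0,0,0],[0,0.003,-0.003],[0,0,0],[0,0,0],[0,0,0],[0,0,0]], "hand": 0}}

```text
clock: 26.65
tcp_pos: [0.4196, 0.2856, 0.0532]
eef_rot: [-0.034, 1.571, 0.033]
force: [0.4, -0.5, 0.0]
opening: 0.0431
```

>>> {"op": "step_arm", "data": {"delta_pos": [[0,0,0],[0,0,0],[0,0,0],[0,0,0],[0,0,0],[0,0,0],[0,0,0],[0,0,0]], "rotation": [[0,0,0],[0,0,0],[0,0,0],[0,0,0],[0,0,0],[0,0,0],[0,0,0],[0,0,0]], "hand": 1, "force": 50}}

```text
clock: 27.45
tcp_pos: [0.4197, 0.2857, 0.0534]
eef_rot: [-0.034, 1.571, 0.033]
force: [-1.1, -0.2, 0.3]
opening: 0.0245
```

>>> {"op": "step_arm", "data": {"delta_pos": [[-0.01,0,0],[-0.02,0,0],[-0.025,0,0],[-0.02,0,0],[0,0,0],[0,-0.015,0.003],[0,-0.03,0.007],[0,-0.04,0.008]], "rotation": [[0,0,0],[0,0,0],[0,0,0],[0,0,0],[0,0,0],[-0.01,0,0],[-0.01,0,0],[-0.01,0,0]]}}

```text
clock: 28.25
tcp_pos: [0.4397, 0.2048, 0.1309]
eef_rot: [-0.066, 1.573, 0.067]
force: [1.4, -0.3, -2.7]
opening: 0.0243
```

```bash
python3 - <<'E'
from h import *
np.set_printoptions(precision=4,suppress=True)
T=pose();np.save("w32.npy",T);print(T,bot.read_state()["force"],bot.read_state()["opening"])
cv2.imwrite("pics/w32.png",snapshot("wrist"));cv2.imwrite("pics/s32.png",snapshot("side"))
E
```

```text
[[-0.0029 -0.085   0.9964  0.4397]
 [ 0.0006  0.9964  0.085   0.2048]
 [-1.      0.0008 -0.0028  0.1309]
 [ 0.      0.      0.      1.    ]] [ 1.4192 -0.262  -2.6854] 0.02425327024514348
```

View pics/w32.png

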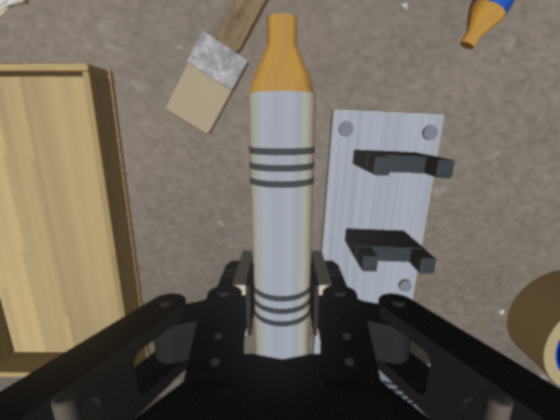

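View pics/s32.png

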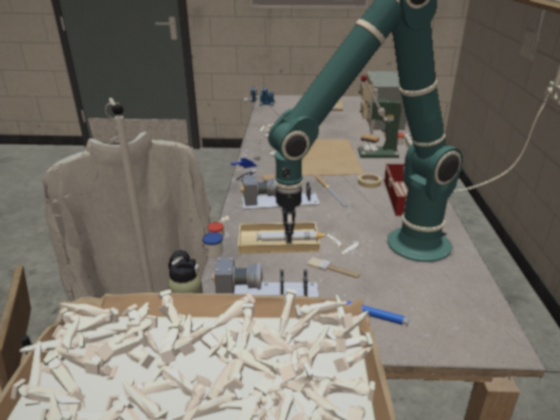

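```bash
python3 - <<'E'
from h import *
np.set_printoptions(precision=4,suppress=True)
T=np.load("w32.npy")
for p,z in [((109,72),.035),((136,290),.035),((88,66),.035),((132,350),.035)]: print(p,onz("wrist",p,z,T))
print(pose()[:3,3])
E
```

```text
(109, 72) [0.3461 0.0735 0.035 ]
(136, 290) [0.5168 0.0858 0.035 ]
(88, 66) [0.3434 0.059  0.035 ]
(132, 350) [0.5782 0.0796 0.035 ]
[0.441  0.1984 0.1306]
```

>>> {"op": "step_arm", "data": {"delta_pos": [[0,-0.03,0.003],[0,-0.04,0.004],[0,-0.04,0.004],[0,-0.04,0.004],[0,-0.025,0.003],[0,-0.01,0.002],[0,0,0],[0,0,0]], "rotation": [[0.006,0,0],[0.005,0,0],[0,0,0],[0,0,0],[0,0,0],[0,0,0],[0,0,0],[0,0,0]]}}

```text
clock: 29.15
tcp_pos: [0.4708, 0.0103, 0.1262]
eef_rot: [-0.051, 1.581, 0.046]
force: [0.3, 0.2, -1.4]
opening: 0.0243
```

```bash
python3 - <<'E'
from h import *
np.set_printoptions(precision=4,suppress=True)
T=pose();np.save("w33.npy",T);print(T,bot.read_state()["force"],bot.read_state()["opening"])
cv2.imwrite("pics/w33.png",snapshot("wrist"))
E
```

```text
[[-0.0102 -0.0617  0.998   0.4708]
 [-0.0036  0.9981  0.0617  0.0103]
 [-0.9999 -0.0029 -0.0104  0.1262]
 [ 0.      0.      0.      1.    ]] [ 0.3452  0.2421 -1.3709] 0.02432907585409472
```

View pics/w33.png

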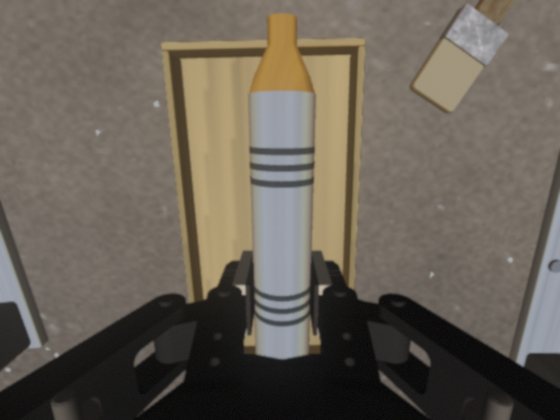

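```bash
python3 - <<'E'
from h import *
np.set_printoptions(precision=4,suppress=True)
T=np.load("w33.npy")
for p,z in [((163,45),.035),((363,40),.035),((190,300),.035),((355,290),.035),((283,348),.035)]: print(p,onz("wrist",p,z,T))
print(pose()[:3,3])
E
```

```text
(163, 45) [ 0.3546 -0.0793  0.035 ]
(363, 40) [0.3434 0.0558 0.035 ]
(190, 300) [ 0.5481 -0.0638  0.035 ]
(355, 290) [0.53   0.0733 0.035 ]
(283, 348) [0.5904 0.0172 0.035 ]
[0.4708 0.0106 0.1262]
```

>>> {"op": "step_arm", "data": {"delta_pos": [[0,-0.006,0.009],[0,-0.004,0.007],[0,0,0],[0.02,0,0],[0.025,0,0],[0.02,0,0],[0.005,0,0],[0,0,0]], "rotation": [[-0.01,-0.005,0.002],[-0.01,-0.005,0.002],[0,0,0],[0,0,0],[0,0,0],[0,0,0],[0,0,0],[0,0,0]]}}

```text
clock: 30.0
tcp_pos: [0.4916, 0.0073, 0.055]
eef_rot: [-0.071, 1.565, 0.077]
force: [0.3, 0.2, -1.9]
opening: 0.0242
```

```bash
python3 - <<'E'
from h import *
np.set_printoptions(precision=4,suppress=True)
T=pose();np.save("w34.npy",T);print(T,bot.read_state()["force"],bot.read_state()["opening"])
cv2.imwrite("pics/w34.png",snapshot("wrist"))
E
```

```text
[[ 0.0044 -0.0939  0.9956  0.4916]
 [ 0.0041  0.9956  0.0939  0.0073]
 [-1.      0.0037  0.0048  0.055 ]
 [ 0.      0.      0.      1.    ]] [ 0.2627  0.1764 -1.9278] 0.024230640441427722
```

View pics/w34.png

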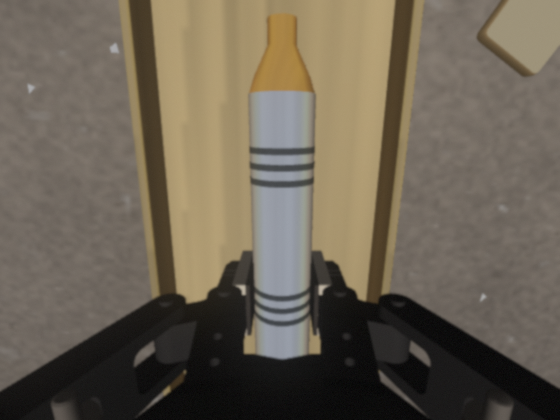

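>>> {"op": "step_arm", "data": {"delta_pos": [[0.008,-0.003,0],[0.012,0,0],[0.012,0,0],[0.006,0,0],[0.002,0,0],[0,0,0],[0,0,0],[0,0,0]], "rotation": [[0.003,0.003,-0.003],[0,0.001,-0.001],[0,0,0],[0,0,0],[0,0,0],[0,0,0],[0,0,0],[0,0,0]]}}

```text
clock: 30.85
tcp_pos: [0.4943, 0.0043, 0.0141]
eef_rot: [-0.071, 1.564, 0.071]
force: [0.6, -0.6, -2.3]
opening: 0.0244
```

```bash
python3 - <<'E'
from h import *
np.set_printoptions(precision=4,suppress=True)
T=pose();print(T,bot.read_state()["force"],bot.read_state()["opening"])
a=snapshot("side")[205:270,220:340]; cv2.imwrite("pics/s35.png",cv2.resize(a,None,fx=6,fy=6,interpolation=cv2.INTER_CUBIC))
print(bot.read_state()["force"])
E
```

```text
[[ 0.0054 -0.0907  0.9959  0.4943]
 [ 0.      0.9959  0.0907  0.0043]
 [-1.     -0.0005  0.0053  0.0141]
 [ 0.      0.      0.      1.    ]] [ 0.5566 -0.5828 -2.262 ] 0.02438903031880564
[ 0.1713 -0.1811 -2.7409]
```

View pics/s35.png

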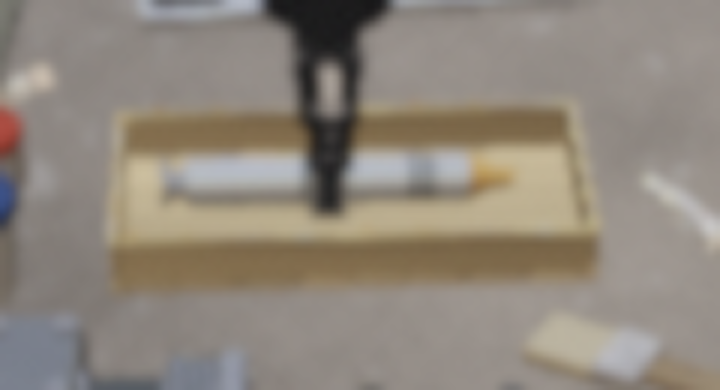

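>>> {"op": "step_arm", "data": {"delta_pos": [[0.001,0,0],[0.001,0,0],[0.001,0,0],[0.001,0,0],[0.001,0,0],[0.001,0,0],[0.001,0,0],[0,0,0]], "rotation": [[0,0.005,0],[0,0,0],[0,0,0],[0,0,0],[0,0,0],[0,0,0],[0,0,0],[0,0,0]]}}

```text
clock: 31.7
tcp_pos: [0.495, 0.0045, 0.0074]
eef_rot: [-0.072, 1.568, 0.071]
force: [-0.6, 0.8, -2.2]
opening: 0.0247
```

>>> {"op": "step_arm", "data": {"delta_pos": [[0.001,0,0],[0.0005,0,0],[0.0005,0,0],[0,0,0],[0,0,0],[0,0,0],[0,0,0],[0,0,0]], "rotation": [[0,0,0],[0,0,0],[0,0,0],[0,0,0],[0,0,0],[0,0,0],[0,0,0],[0,0,0]]}}

```text
clock: 32.5
tcp_pos: [0.4951, 0.0045, 0.0052]
eef_rot: [-0.072, 1.568, 0.071]
force: [0.5, 0.8, -1.4]
opening: 0.0242
```

>>> {"op": "step_arm", "data": {"delta_pos": [[0.0007,0,0],[0.0007,0,0],[0.0007,0,0],[0,0,0],[0,0,0],[0,0,0],[0,0,0],[0,0,0]], "rotation": [[0,0,0],[0,0,0],[0,0,0],[0,0,0],[0,0,0],[0,0,0],[0,0,0],[0,0,0]]}}

```text
clock: 33.3
tcp_pos: [0.4953, 0.0045, 0.0052]
eef_rot: [-0.071, 1.568, 0.072]
force: [-0.0, 0.4, -0.8]
opening: 0.0247
```

```bash
python3 - <<'E'
from h import *
np.set_printoptions(precision=4,suppress=True)
for i in range(3):
    a=snapshot("side"); print(bot.read_state()["force"],pose()[:3,3])
cv2.imwrite("pics/s38.png",cv2.resize(a[205:270,220:340],None,fx=6,fy=6,interpolation=cv2.INTER_CUBIC))
E
```

```text
[ 0.5914  0.5684 -2.1042] [0.4953 0.0045 0.0052]
[-0.7816  0.7199 -0.8317] [0.4953 0.0044 0.0052]
[ 0.2037  0.7595 -0.9914] [0.4953 0.0044 0.0052]
```

View pics/s38.png

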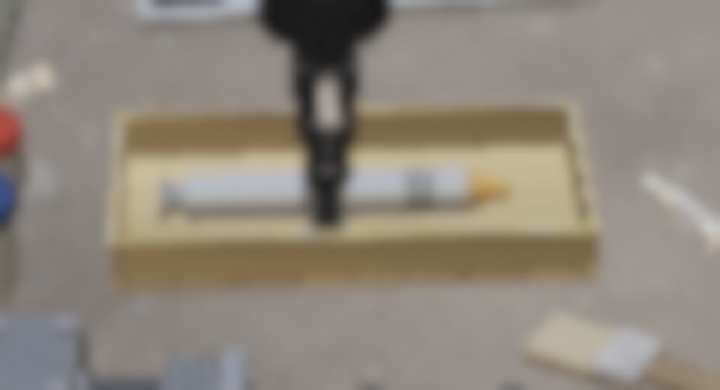

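>>> {"op": "step_arm", "data": {"delta_pos": [[0.001,0,0],[0.001,0,0],[0.001,0,0],[0.001,0,0],[0.001,0,0],[0.001,0,0],[0.001,0,0],[0.001,0,0]], "rotation": [[0,0,0],[0,0,0],[0,0,0],[0,0,0],[0,0,0],[0,0,0],[0,0,0],[0,0,0]]}}

```text
clock: 34.25
tcp_pos: [0.4953, 0.0045, 0.0051]
eef_rot: [-0.069, 1.569, 0.073]
force: [-3.6, 0.2, 11.8]
opening: 0.0244
```

```bash
python3 - <<'E'
from h import *
np.set_printoptions(precision=4,suppress=True)
for i in range(2):
    a=snapshot("side"); print(bot.read_state()["force"],bot.read_state()["torque"],pose())
E
```

```text
[-3.3638 -1.0639 11.315 ] [-0.1712  0.7238  0.0149] [[ 0.001  -0.0904  0.9959  0.4953]
 [ 0.0027  0.9959  0.0904  0.0044]
 [-1.      0.0026  0.0013  0.0051]
 [ 0.      0.      0.      1.    ]]
[-3.3533 -0.3803 11.263 ] [-0.102   0.8465 -0.023 ] [[ 0.001  -0.0904  0.9959  0.4953]
 [ 0.0027  0.9959  0.0904  0.0045]
 [-1.      0.0026  0.0013  0.0051]
 [ 0.      0.      0.      1.    ]]
```

>>> {"op": "step_arm", "data": {"delta_pos": [[0,0,0],[0,0,0],[0,0,0],[0,0,0],[0,0,0],[0,0,0],[0,0,0],[0,0,0]], "rotation": [[0,0,0],[0,0,0],[0,0,0],[0,0,0],[0,0,0],[0,0,0],[0,0,0],[0,0,0]], "hand": 0, "force": 20}}

```text
clock: 35.15
tcp_pos: [0.4961, 0.0045, 0.0053]
eef_rot: [-0.069, 1.567, 0.073]
force: [0.4, 1.0, -0.3]
opening: 0.0428
```

```bash
python3 - <<'E'
from h import *
np.set_printoptions(precision=4,suppress=True)
a=snapshot("side"); print(bot.read_state()["force"],pose()[:3,3])
cv2.imwrite("pics/s40.png",cv2.resize(a[205:270,220:340],None,fx=6,fy=6,interpolation=cv2.INTER_CUBIC))
cv2.imwrite("pics/w40.png",snapshot("wrist"))
E
```

```text
[0.0912 0.4412 1.1568] [0.4961 0.0045 0.0053]
```

View pics/w40.png

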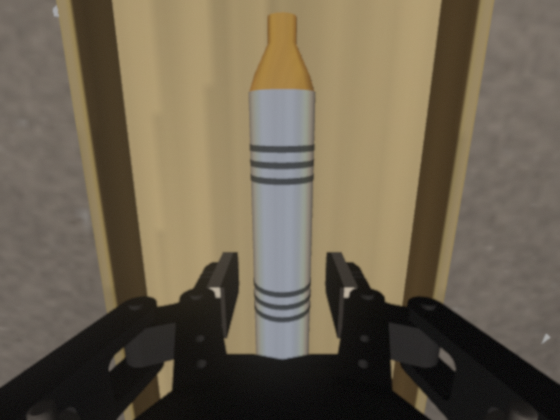

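Released cleanly, so I'll go straight up and away.

>>> {"op": "step_arm", "data": {"delta_pos": [[-0.01,0,0],[-0.02,0,0],[-0.03,0,0],[-0.035,0,0],[-0.035,0,0],[-0.03,0,0],[0,0,0],[0,0,0]], "rotation": [[0,0,0],[0,0,0],[0,0,0],[0,0,0],[0,0,0],[0,0,0],[0,0,0],[0,0,0]]}}

```text
clock: 36.05
tcp_pos: [0.4951, 0.0037, 0.1755]
eef_rot: [-0.068, 1.566, 0.073]
force: [-0.2, 0.4, -0.4]
opening: 0.0429
```

```bash
python3 - <<'E'
from h import *
np.set_printoptions(precision=4,suppress=True)
T=pose(); a=snapshot("wrist"); cv2.imwrite("pics/w41.png",a)
b=snapshot("side");cv2.imwrite("pics/s41.png",cv2.resize(b[160:310,190:340],None,fx=4,fy=4,interpolation=cv2.INTER_CUBIC))
cv2.imwrite("pics/full41.png",b)
b6=cv2.resize(b[245:310,210:330],None,fx=6,fy=6,interpolation=cv2.INTER_CUBIC);cv2.imwrite("pics/s41b.png",b6)
print(T[:3,3],bot.read_state()["force"])
E
python3 shift.py s41b
```

```text
[0.4951 0.0037 0.1755] [-0.1404 -0.1916 -0.6299]
sleeve mm 0.0 0.9995782375335693
tip mm 3.3133333333333335 0.15668778121471405
[-0.02644266 -0.0001134  -0.04597296]
```

View pics/w41.png

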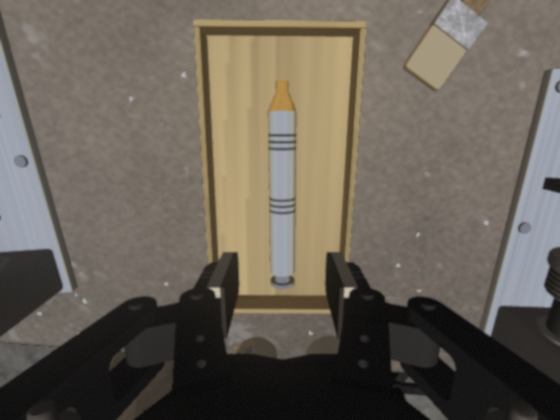

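View pics/s41.png

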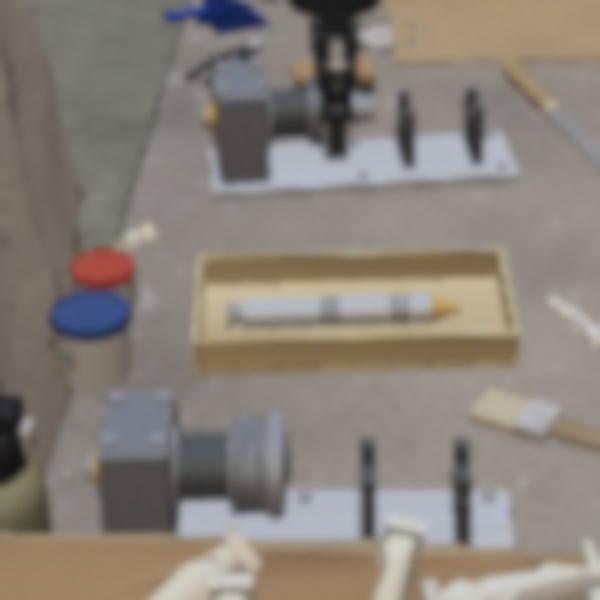

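The nozzle lies flat inside the tray with clear space on every side. The sleeve is home, and the other coupler stands as it did. The gripper is clear, so I'm handing in.

```bash
python3 -c "
from plant import finish_job
print(finish_job())"
```

```text
the job is handed in; nothing more can be done
None
```

The nozzle is out of the left coupler and lying flat in the plywood tray. I handed the job in at about 36 s of the 51 s allowed.

**What I did:**
- **Release:** I pushed the left coupler's sleeve back with the fingers on either side of the nozzle. After about 20 mm of free play I felt a stiffer stretch of about 13 N, and then the nozzle slid out about 44 mm onto its rests. I held the sleeve back through that and let it spring forward.
- **Transfer:** I gripped the nozzle between the rests, carried it over, lowered it until it touched the tray floor, opened the fingers and moved straight up.

**Last checks:**
- In the side view the sleeve matches its starting position (0 mm shift).
- The nozzle is flat in the tray and clear of the walls.
- The other coupler looked untouched. I did not compare the wax tub or sanding block before and after.
- The gripper touches nothing, and the wrist force reads about zero.

**What went less well:**
- **First push:** With the fingers about 43 mm apart, the sleeve stopped after about 2.5 mm, and I pushed up to about 17.7 N without it giving. I did not find what blocked it. Opening the fingers to 56 mm and pushing lower and squarer fixed it. The highest reading on the coupler stayed below the 30 N limit.
- **First grasp:** It sat too high on the nozzle, so I redid it about 6 mm lower before lifting.
- **Setting down:** I pressed on the tray with about 12 N before opening. The fingertips may have reached the floor first, so the nozzle could have settled by up to about 2 mm.

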